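# Seat a 96-well tube block in its nest and clamp it

## Robot

A 6-joint arm with a two-finger parallel gripper is mounted at the origin on a cart in front of the work surface, level with it; the furniture and walls round the work are solid. World frame = base frame: x ahead of the robot, y to its left, z up, the work surface at z = 0. Lengths are in m, angles in rad, forces in N, time in s.
With the tool pointing down it reaches from about 0.25 to 0.85 m from the base axis. Payload 12.5 kg.
Tool frame: the origin (TCP) lies on the centre line of the jaws, within the pads' length; the fingertips stand 25 mm ahead of it and the grasp point (between the pads) lies 6 mm ahead of it; z points along the fingers, y is the direction in which the jaws open and shut (so a half turn about z gives the same grasp; the last joint's range is limited). The gripper opens to 93 mm and grips with 3 to 60 N. Pads are 15 mm wide; open, the fingers measure 128 mm over their backs; the gripper's body (75 mm by 188 mm) begins 65 mm behind the grasp point.
Start: joints at [-1.421, 0.351, 1.652, -0, 1.139, -0.085], TCP at [0.128, -0.535, 0.221] pointing down, gripper open.
Joint ranges: [-2.75, 2.75], [-0.79, 2.1], [0.01, 2.65], [-1.57, 4.71], [0.07, 3.14], [-2.87, 2.87]. Speed limits (rad/s): [2.22, 2.22, 2.79, 3.14, 3.14, 3.14].

## Interface

Orientations are given as a unit quaternion [x, y, z, w].
In Python, from plant import * gives the robot as it stands.
- The arm moves only by the shell command python3 -m creep 'ROWS' [OPENING] [FORCE]. ROWS is a JSON object of lists of equal length, an entry for each row: "offset": the shift along the tool's x, y, z in mm, a list of three; "rotation": the turn, a rotation vector about the tool's x, y, z in degrees, a list of three. A call has 1 to 20 rows; each row is the pose to reach, as a shift and turn from the pose commanded when the call began, along the tool's axes at that moment; what a row does not reach only later rows make up. A row lasts 1/10 s, in which the tool goes at most 50 mm and 8.59 degrees, less where a joint would pass 70% of its speed; a pose out of reach is approached as far as the arm can. A call with a gripper value outside its range is refused whole. OPENING is the closure, from -1 (fully open) to 1 (shut), so that 0 is half open, set as the call begins (- or left out, the last holds). The fingers move at their own pace and stop on an object; FORCE is the grip in N (left out, the last holds). Time passes only in rows, so rows that repeat a pose let the fingers close. It gives the time, the measured TCP pose, the force and the opening at its end, in the units of the state.
- sense(): the state, without advancing time (a new reading comes with each control period).
- grab_frame(name): name is "side" or "top" or "wrist"; returns a dict with "pixels" (400x640x3 uint8, blue, green, red), "fx", "fy", "cx", "cy" (pixels), "dist_coeffs" ([k1, k2, p1, p2, k3] as OpenCV has them; the pictures are not rectified), "T" (4x4, takes a point from camera to world coordinates). Camera axes: x right, y up, looking along -z (the intrinsics and any distortion apply to the point x, -y, -z); pixel columns grow to the right and rows downward; lengths in m; the calibration is good to about 2 mm. A picture is of the moment at which its call begins. There is no depth.
- close_job(): hands the job in, once; it reports no verdict.
The state is a dict: "time": time; "joint_pos": joint angles; "qvel": joint speeds; "effort": joint torques, N m; "eef_pos": TCP position; "tool_rot": TCP orientation; "force": force on the tool from outside, world axes, zero at the start; "ft_torque": the same for the moment, N m; "grip_width": opening from 0.0 (shut) to 1.0 (fully open).
Only numpy, scipy, OpenCV 4.12 (cv2) and the standard library are available. Lean on these libraries where they do the work, as an engineer would, in place of code of your own. Each camera call takes 0.05 s, during which the arm holds its last target.

## Task

The aluminium 96-well tube block lies askew on the dark plate nest. First push it sideways until it bears on both dowel pins, then slide it along the pins until it bears on the rod of the end stop, and then swing the red-knobbed clamp fully over so that it holds the block there. Feel for each contact and press the block home with about 5 N, without bumping: the stop rod is held only by a thumb-screw. Also keep the block flat on the nest and leave everything else on the bench where it is.

Things in the scene. Friction and masses are not known exactly. Their poses are not given: they have to be found in the camera images.
- nest: dark fixed base plate, 216 (x) x 156 (y) x 18 mm high; the block slides on its flat top, the bed. Origin: centre of its underside; x points from its open near end to the end stop, y to the dowels, z up; yaw within 0.2 rad of the world's. In its frame a block sitting home has its centre at y = 19 mm. A finger has free way along the block's -y side from x = -45 mm on, and behind its near (-x) end
- block_centre (a point): aluminium block with 96 wells, some with capped tube strips: 128 (x) x 86 (y) x 24 mm, 0.25 to 0.42 kg, too wide to grasp; its (-x, -y) corner is cut at 45 degrees, 16 mm. Point at its centre, half-way up; x along its long side to the end stop, y to the dowels. Starts 8 to 13 mm short of the dowels (spanning both), 6 to 34 mm short of the stop, up to 0.06 rad askew; slides at 0.4 to 1 N
- block: the same block; origin at the centre of its underside
- dowel_a_axis (a point): steel dowel pin nearer the open end, 8 mm across, to bear no more than 20 N, 16 mm high above the bed, at (-41, 66) mm in the nest's frame; a point on its axis 12 mm above the bed
- dowel_b_axis (a point): steel dowel pin nearer the end stop, same size and point, at (29, 66) mm in the nest's frame
- dowel_a: dowel a itself; origin on its axis at the bed
- dowel_b: dowel b itself; origin on its axis at the bed
- end_stop: end stop: fixed aluminium bracket, 24 mm wide, 21 mm high, with a brass thumb-screw on top that holds a steel stop rod. Origin at the foot of its near face, at (84, 19) mm in the nest's frame. The rod (head 11 mm across, 12 mm above the bed) stands out towards the block by 4 to 26 mm; how far is not measured: find it by touch, slowly; above 12 N of push or bump it slips
- clamp (a joint): clamp: a lever on an upright pivot over a grey housing drives a sprung nose along the nest's (+x, +y) diagonal to the block's cut corner, 22 mm per rad. 0 = open, nose back, lever at -130 deg from the nest's x axis; grows counter-clockwise seen from above; 1.80 = fully over, at its end, lever at -27 deg, block pressed to dowels and stop. Takes 5 to 9 N at the knob, stays put. Starts at 0 to 0.1
- clamp_knob (a point): red knob on the clamp's lever, an upright cylinder 14 mm across, from 49 to 77 mm above the worktop, 50 mm from the pivot; the point is on its axis 63 mm above the worktop
- clamp_pivot (a point): point on the clamp's pivot axis, at (-89, -54) mm in the nest's frame, 63 mm above the worktop; housing, pivot and lever themselves reach up to 48 mm
- micropipette: grey-white pipette lying behind the nest, 247 x 49 x 29 mm; origin under its middle. Bystander
- slide_box: blue box with a lid, 87 x 100 x 34 mm, to the right of the nest; origin under its middle. Bystander
- dish: clear round dish, 61 mm across, 14 mm high, to the right of the nest; origin under its middle. Bystander
- rack: wire tube rack with five capped tubes, 56 x 136 mm, 100 mm high with the tubes, at the left; origin under its middle. Bystander
- timer: white timer, 66 x 62 x 22 mm, left of the nest; origin under its middle. Bystander

How it is judged:
On the way, in this order (a step that is already met when the one before it is completed fails the run):
1. the block bears on both dowels at once, with the clamp still open (y of each of dowel_a_axis, dowel_b_axis in the frame of block_centre below 0.0485 m and contact force between block and dowel_a above 0.3 N and contact force between block and dowel_b above 0.3 N and value of joint clamp below 0.5 rad), for 0.1 s.
2. the block is pressed on the stop rod (over 3 N) while within 1.5 mm of both dowels, with the clamp still open (y of each of dowel_a_axis, dowel_b_axis in the frame of block_centre below 0.0485 m and contact force between block and end_stop above 3 N and value of joint clamp below 0.5 rad), for 0.1 s.
3. the clamp is fully over (value of joint clamp above 1.72 rad), for 0.1 s.
At the end, for the whole second after the job is handed in: The block lies flat and still, within 1.5 mm of both dowels, pressed on the stop rod (over 0.3 N) by the clamp, which is fully over (above 1.72 rad) (y of each of dowel_a_axis, dowel_b_axis in the frame of block_centre below 0.0485 m and contact force between block and end_stop above 0.3 N and value of joint clamp above 1.72 rad and linear speed of block below 0.01 m/s and angle between block_centre's own z axis and vertical below 0.03 rad); the robot touches nothing.
It fails at once if the stop rod is pushed with more than 12 N, at which it slips (contact force between block and end_stop above 12 N).
It fails at once if a dowel is loaded with more than 20 N (contact force between block and dowel_a above 20 N or contact force between block and dowel_b above 20 N).
It fails at once if the block is tipped by more than 0.1 rad (angle between block_centre's own z axis and vertical above 0.1 rad).
It fails at once if a thing beside the work is moved by more than 20 mm (distance of any of micropipette, slide_box, dish, rack, timer from where it was at the start of the episode above 0.02 m).
It also fails if it takes over 72 s, if anything falls off the work surface, if the arm or the gripper's body presses on something with over 40 N, if the wrist force passes 120 N, or if a joint passes its speed limit or range.

## Working session

There is one attempt and no reset: what is moved stays moved. The work goes in short steps, Python scripts to look and compute and a shell command to move; the robot and the scene stay as the last step left them, time stands still between calls to the robot, and variables do not carry over. Pictures are saved under pics/ and viewed, and the job is handed in when it is done.

```bash
ls; mkdir -p pics; python3 - <<'E'
from plant import *
import cv2
s=sense();print(s)
for n in("side","top","wrist"):
    f=grab_frame(n);cv2.imwrite(f"pics/{n}0.png",f["pixels"]);print(n,f["fx"],f["fy"],f["cx"],f["cy"],f["dist_coeffs"]);print(f["T"])
E
```

```text
pics
{'time': 0.0, 'joint_pos': array([-1.42059380e+00,  3.51219952e-01,  1.65240798e+00,  5.61351979e-06,
        1.13907023e+00, -8.46174761e-02]), 'qvel': array([ 6.17217939e-04,  1.13781367e-03,  8.44936952e-04, -1.01346618e-03,
       -4.44343550e-06, -2.33483066e-04]), 'effort': array([-1.35210827e-03, -4.97328579e+01, -2.85255021e+01,  6.98272465e-02,
        2.57287757e-02, -1.00860598e-04]), 'eef_pos': array([ 0.1279353 , -0.5345784 ,  0.22031646]), 'tool_rot': array([ 9.93115346e-01,  1.17139252e-01, -1.55757615e-05, -5.52540831e-04]), 'force': array([ 0.33035884, -0.18600842, -0.01319677]), 'ft_torque': array([-0.04192019,  0.03481107,  0.02760381]), 'grip_width': 1.0009946242372982}
side 429.5329782595058 429.5329782595058 320.47478870823335 202.8464386997252 [-0.01314281  0.          0.          0.          0.        ]
[[ 0.96810896  0.19044402 -0.16277628  0.3108566 ]
 [-0.24964538  0.67878865 -0.69059623 -1.13881948]
 [-0.02102923  0.70920875  0.70468484  1.2262549 ]
 [ 0.          0.          0.          1.        ]]
top 496.20166489223925 496.20166489223925 317.8670133349423 201.17273652081414 [-0.10216642  0.          0.          0.          0.        ]
[[ 0.04084288  0.88589671 -0.46208102 -0.26361858]
 [-0.9991404   0.03949507 -0.0125935  -0.03666773]
 [ 0.00709338  0.46219817  0.88674829  1.67880152]
 [ 0.          0.          0.          1.        ]]
wrist 343.94960447066836 343.94960447066836 316.2144798476101 197.25478153810909 [-0.05402712  0.          0.          0.          0.        ]
[[ 2.32245082e-01  9.33716756e-01  2.72461448e-01  2.02922934e-01]
 [-9.72657293e-01  2.22915809e-01  6.51638861e-02 -5.17056822e-01]
 [ 1.08648248e-04 -2.80145607e-01  9.59957513e-01  3.82844533e-01]
 [ 0.00000000e+00  0.00000000e+00  0.00000000e+00  1.00000000e+00]]
```

View pics/side0.png

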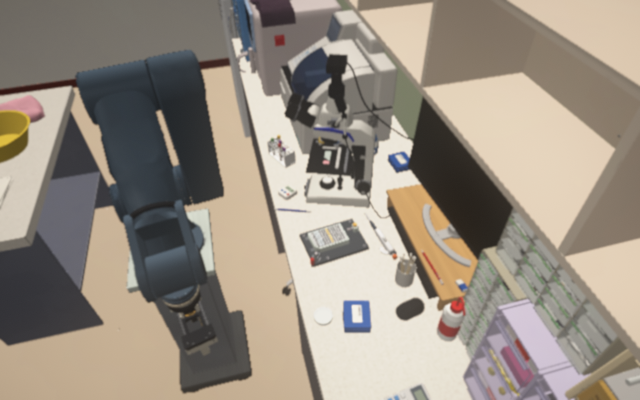

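View pics/top0.png

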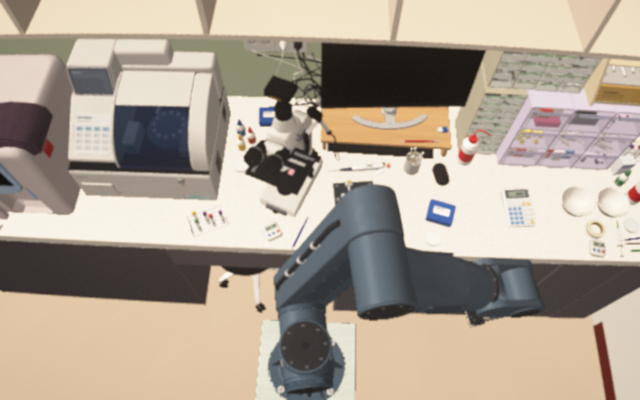

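View pics/wrist0.png

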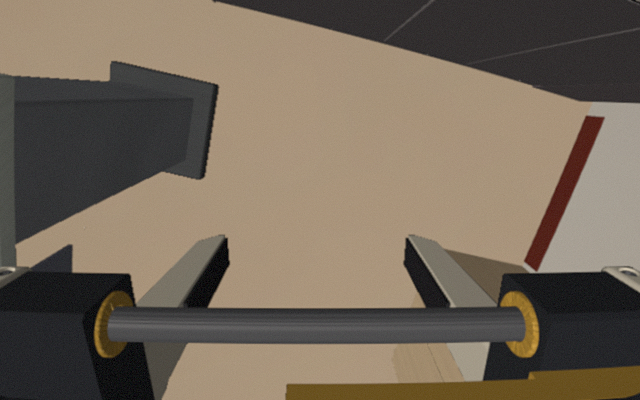

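The side view shows the nest at about (333,241), with the red knob near (313,262). The top view is mostly hidden by the arm. I'll locate the nest roughly, then move the wrist camera over it.

```bash
cat > h.py <<'E'
import numpy as np,cv2
from plant import *
from scipy.spatial.transform import Rotation as R
def K(f): return np.array([[f["fx"],0,f["cx"]],[0,f["fy"],f["cy"]],[0,0,1.]])
F=np.diag([1.,-1,-1,1])
def ray(f,uv):
    p=cv2.undistortPoints(np.array(uv,float).reshape(-1,1,2),K(f),np.array(f["dist_coeffs"])).reshape(-1,2)
    T=np.array(f["T"]);d=np.c_[p[:,0],-p[:,1],-np.ones(len(p))]@T[:3,:3].T
    return T[:3,3],d
def atz(f,uv,z):
    o,d=ray(f,uv);return o+d*((z-o[2])/d[:,2])[:,None]
def proj(f,P):
    M=np.linalg.inv(np.array(f["T"])@F);P=np.array(P,float).reshape(-1,3)
    return cv2.projectPoints(P,cv2.Rodrigues(M[:3,:3])[0],M[:3,3],K(f),np.array(f["dist_coeffs"]))[0].reshape(-1,2)
def tri(f1,u1,f2,u2):
    o1,d1=ray(f1,u1);o2,d2=ray(f2,u2);out=[]
    for a,b in zip(d1,d2):
        s=np.linalg.lstsq(np.c_[a,-b],o2-o1,rcond=None)[0];out.append((o1+a*s[0]+o2+b*s[1])/2)
    return np.array(out)
def totool(dw,s=None):
    s=s or sense();return R.from_quat(s["tool_rot"]).inv().apply(dw)
def nestf(xy): pass
def st():
    s=sense();print(round(s["time"],2),np.round(s["eef_pos"],4),np.round(R.from_quat(s["tool_rot"]).as_euler("zyx",degrees=True),2),"F",np.round(s["force"],2),"T",np.round(s["ft_torque"],2),round(s["grip_width"],3));return s
E
python3 - <<'E'
from h import *
f=grab_frame("side");im=f["pixels"]
cv2.imwrite("pics/side1.png",cv2.resize(im[190:350,240:440],None,fx=4,fy=4,interpolation=cv2.INTER_CUBIC)[:600])
print(atz(f,[(333,241),(299,246),(352,222),(368,243),(312,263)],0.02))
E
```

```text
[[ 0.58418502 -0.16066835  0.02      ]
 [ 0.45909887 -0.15053477  0.02      ]
 [ 0.67925076 -0.08927012  0.02      ]
 [ 0.70410827 -0.20371435  0.02      ]
 [ 0.48646644 -0.23754257  0.02      ]]
```

View pics/side1.png

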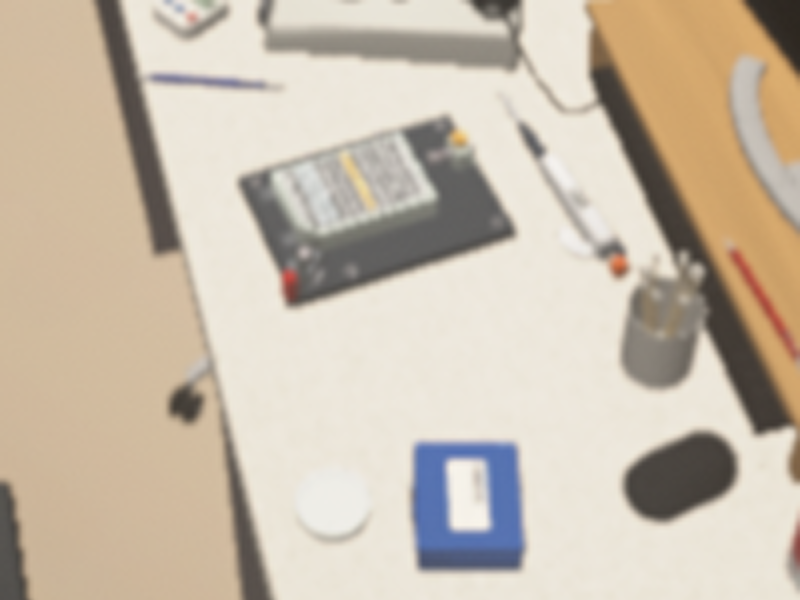

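```bash
python3 -m creep '{"offset":[[0,0,-80],[0,0,-80],[100,-45,-80],[200,-90,-80],[300,-140,-80],[400,-190,-80],[500,-235,-80],[544,-255,-80],[544,-255,-80],[544,-255,-80],[544,-255,-80],[544,-255,-80],[544,-255,-80],[544,-255,-80],[544,-255,-80],[544,-255,-80]],"rotation":[[0,0,0],[0,0,0],[0,0,0],[0,0,0],[0,0,0],[0,0,0],[0,0,0],[0,0,0],[0,0,0],[0,0,0],[0,0,0],[0,0,0],[0,0,0],[0,0,0],[0,0,0],[0,0,0]]}' 1
python3 - <<'E'
from h import *
st();import pickle
f=grab_frame("wrist");cv2.imwrite("pics/w1.png",f["pixels"]);pickle.dump(f,open("w1.pkl","wb"))
E
```

```text
time: 1.8
eef_pos: [0.5979, -0.1596, 0.3001]
tool_rot: [0.993, 0.118, -0.001, -0.0]
force: [0.2, 0.1, -0.1]
grip_width: 0.004
1.8 [ 0.5979 -0.1596  0.3001] [-1.3550e+01 -7.0000e-02 -1.7999e+02] F [ 0.22  0.07 -0.12] T [-0.01 -0.02 -0.03] 0.004
```

View pics/w1.png

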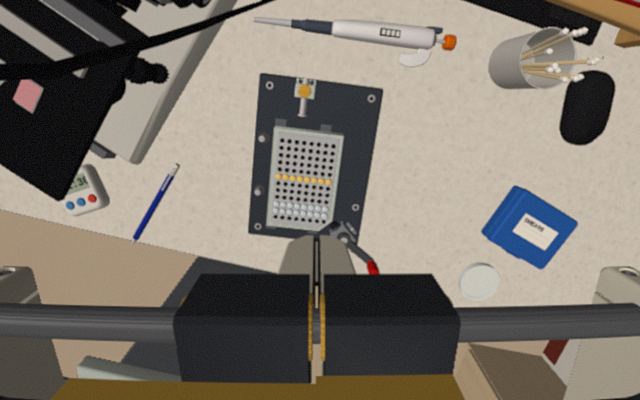

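The wrist view shows the nest with corners at about (262,75), (382,90), (355,242) and (249,233). The end stop is at (305,92) and the dowels are at about (263,138) and (257,190). The red knob is at (373,268). Next I zoom in and measure.

```bash
python3 - <<'E'
from h import *
import pickle
f=pickle.load(open("w1.pkl","rb"))
c=cv2.resize(f["pixels"][60:285,230:400],None,fx=3.5,fy=3.5,interpolation=cv2.INTER_CUBIC);c=c[:600+188];cv2.imwrite("pics/w1z.png",cv2.resize(f["pixels"][62:282,225:405],None,fx=2.7,fy=2.7,interpolation=cv2.INTER_CUBIC))
P=atz(f,[(262,75),(382,90),(249,233)],0.018);print(P,np.degrees(np.arctan2(*(P[0]-P[2])[[1,0]])))
E
```

```text
[[ 0.68306304 -0.07118444  0.018     ]
 [ 0.70055665 -0.21956422  0.018     ]
 [ 0.4741156  -0.09370712  0.018     ]] 6.152221128033796
```

View pics/w1z.png

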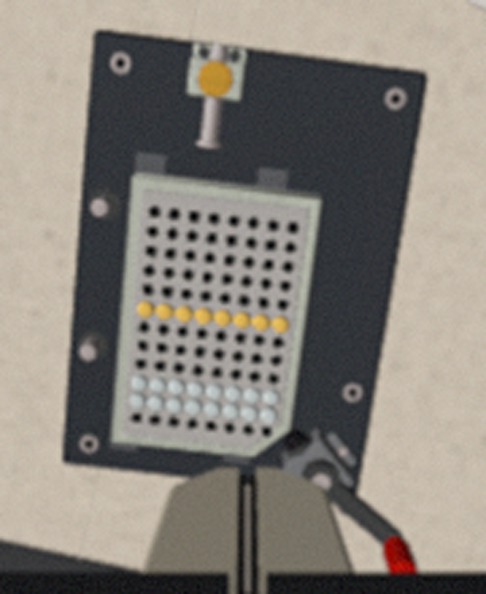

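```bash
python3 -m creep '{"offset":[[-30,-6,40],[-57,-11,80],[-57,-11,80],[-57,-11,80]],"rotation":[[0,0,3.6],[0,0,7.3],[0,0,7.3],[0,0,7.3]]}'
python3 - <<'E'
from h import *
st();import pickle
f=grab_frame("wrist");cv2.imwrite("pics/w2.png",f["pixels"]);pickle.dump(f,open("w2.pkl","wb"))
E
```

```text
time: 2.25
eef_pos: [0.5391, -0.164, 0.2214]
tool_rot: [0.999, 0.053, 0.0, 0.0]
force: [0.6, -0.1, 0.8]
grip_width: 0.005
2.25 [ 0.5391 -0.164   0.2214] [-6.0800e+00  1.0000e-02  1.7999e+02] F [ 0.64 -0.08  0.85] T [-0.05 -0.01 -0.03] 0.005
```

View pics/w2.png

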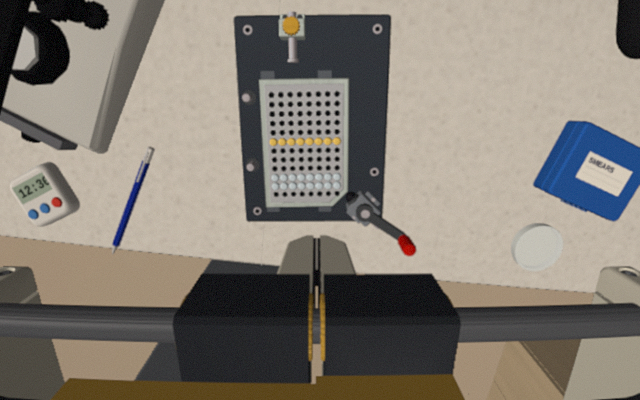

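```bash
python3 - <<'E'
from h import *
import pickle
f=pickle.load(open("w2.pkl","rb"))
a=f["pixels"]
cv2.imwrite("pics/w2a.png",cv2.resize(a[5:125,225:400],None,fx=4.5,fy=4.5,interpolation=cv2.INTER_CUBIC))
cv2.imwrite("pics/w2b.png",cv2.resize(a[130:260,240:415],None,fx=4.5,fy=4.5,interpolation=cv2.INTER_CUBIC))
E
```

```text
(no output)
```

View pics/w2a.png

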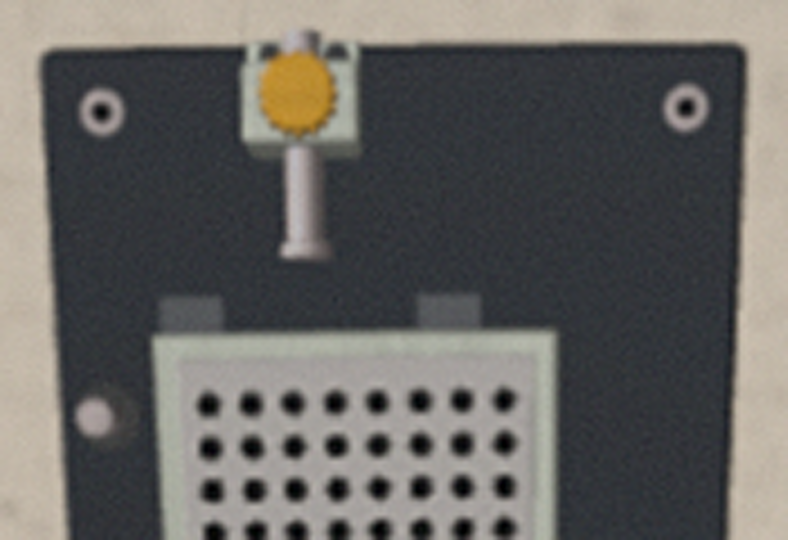

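View pics/w2b.png

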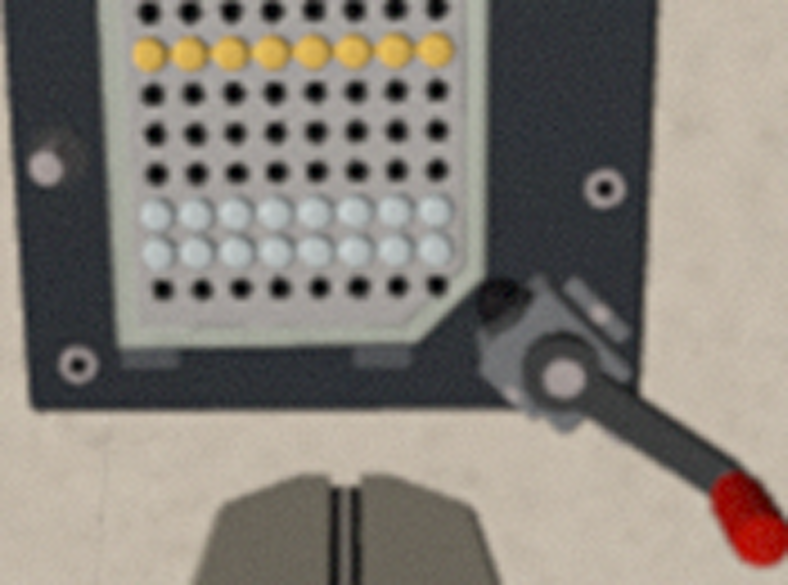

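```bash
python3 - <<'E'
from h import *
import pickle
from scipy.optimize import least_squares
f1=pickle.load(open("w1.pkl","rb"));f2=pickle.load(open("w2.pkl","rb"))
z=lambda p,o,s:((np.array(p)+.5)/s-.5+np.array(o))
A=lambda *p:z(p,(225,5),4.5);B=lambda *p:z(p,(240,130),4.5);C=lambda *p:z(p,(225,62),2.7)
n=["nFL","nFR","nNL","db","da","bFL","bFR","bNL","piv"]
u2=[A(45,50),A(745,47),B(32,405),A(95,418),B(46,167),A(153,333),A(557,331),B(120,347),B(564,378)]
u1=[C(97,31),C(425,72),C(66,462),C(99,207),C(88,351),C(134,176),C(321,198),C(112,443),C(321,480)]
for a,b in zip(n,tri(f2,u2,f1,u1)): print(a,np.round(b*1000,1))
mod=np.array([[108,78,18],[108,-78,18],[-108,78,18],[29,66,34],[-41,66,34]])/1e3
mod2=mod
def res(p,ofs=False):
    c,s=np.cos(p[2]),np.sin(p[2]);Rz=np.array([[c,-s,0],[s,c,0],[0,0,1]])
    w=mod@Rz.T+[p[0],p[1],0]
    return np.r_[(proj(f2,w)-u2[:5]).ravel(),(proj(f1,w)-u1[:5]).ravel()]
r=least_squares(res,[.587,-.157,.107]);print("nest",r.x,np.degrees(r.x[2]),np.round(r.fun,1))
nx,ny,ps=r.x
# block
mb=np.array([[64,43,42],[64,-43,42],[-64,43,42]])/1e3
def resb(p):
    c,s=np.cos(p[2]),np.sin(p[2]);Rz=np.array([[c,-s,0],[s,c,0],[0,0,1]])
    w=mb@Rz.T+[p[0],p[1],0]
    return np.r_[(proj(f2,w)-u2[5:8]).ravel(),(proj(f1,w)-u1[5:8]).ravel()]
q=least_squares(resb,[.57,-.15,.1]);print("blk",q.x,np.round(q.fun,1))
Ri=np.array([[np.cos(ps),np.sin(ps)],[-np.sin(ps),np.cos(ps)]])
N=lambda P:Ri@(np.array(P)[:2]-[nx,ny])*1e3
print("blk in nest",N(q.x),"dyaw deg",np.degrees(q.x[2]-ps))
print("rod tip",N(atz(f2,[A(305,255)],.030)[0]))
print("piv",N(atz(f2,[B(564,378)],.048)[0]))
kt=atz(f2,[B(762,540)],.077)[0];kb=atz(f2,[B(735,492)],.049)[0]
for k in(kt,kb):
    d=N(k)-[-89,-54];print("knob",k,N(k),np.linalg.norm(d),np.degrees(np.arctan2(d[1],d[0])))
np.save("nest.npy",r.x)
s=st();print("tcp nest",N(s["eef_pos"]))
E
```

```text
nFL [684.8 -69.1  18.1]
nFR [ 702.9 -220.7   11.4]
nNL [482.1 -95.6  35.5]
db [608.6 -87.1  31. ]
da [539.1 -95.   29.9]
bFL [ 627.4 -101.    43.5]
bFR [ 637.  -185.4   36.1]
bNL [ 503.  -116.9   48.5]
piv [ 500.1 -222.2   29.4]
nest [ 0.58732296 -0.15679285  0.11237621] 6.438682271642699 [-2.  -1.4  2.5 -1.9 -1.   3.2  0.3 -0.1  0.3  0.6 -1.4 -1.3  2.6 -0.1
 -2.1  1.7  0.3  0.3 -0.   1. ]
blk [ 0.56881729 -0.15075505  0.12204349] [-0.2  0.3  0.9 -1.  -0.4  0.7 -0.7  0.1  0.7  0.1 -0.4  0. ]
blk in nest [-17.71187436   8.07494422] dyaw deg 0.5538945258451653
rod tip [62.47030539 19.89921454]
piv [-87.58835309 -52.50092032]
knob [ 0.48327178 -0.26178763  0.077     ] [-115.16896663  -92.6642335 ] 46.68766182158421 -124.09117175005836
knob [ 0.48268764 -0.26279306  0.049     ] [-115.86217783  -93.597821  ] 47.84938898374129 -124.15199364225214
2.3 [ 0.5404 -0.1641  0.2225] [-6.1100e+00  1.5000e-01  1.7994e+02] F [ 0.62 -1.04  1.26] T [0.   0.03 0.01] 0.006
tcp nest [-47.40435955  -1.99052019]
```

```bash
python3 -m creep '{"offset":[[20,36,0],[41,73,30],[41,73,70],[41,73,110],[41,73,140],[41,73,140],[41,73,140]],"rotation":[[0,0,-0.3],[0,0,-0.3],[0,0,-0.3],[0,0,-0.3],[0,0,-0.3],[0,0,-0.3],[0,0,-0.3]]}'
cat >> h.py <<'E'
_n=np.load("nest.npy")
def N(P):
    c,s=np.cos(_n[2]),np.sin(_n[2]);return np.array([[c,s],[-s,c]])@(np.array(P)[:2]-_n[:2])*1e3
def sn():
    s=st();c,q=np.cos(_n[2]),np.sin(_n[2]);Ri=np.array([[c,q],[-q,c]])
    print("tcp nest",np.round(N(s["eef_pos"]),2),"z",round(s["eef_pos"][2]*1e3,2),"Fnest",np.round(Ri@s["force"][:2],2))
    return s
E
python3 - <<'E'
from h import *
sn()
f=grab_frame("wrist");cv2.imwrite("pics/w3.png",f["pixels"])
E
```

```text
time: 3.0
eef_pos: [0.5898, -0.2319, 0.0828]
tool_rot: [0.998, 0.056, 0.001, 0.001]
force: [0.3, -0.2, 0.3]
grip_width: 0.005
3.0 [ 0.5898 -0.2319  0.0828] [-6.4600e+00  1.4000e-01  1.7993e+02] F [ 0.32 -0.16  0.33] T [-0.   -0.01 -0.08] 0.005
tcp nest [ -5.96 -74.89] z 82.75 Fnest [ 0.3  -0.19]
```

View pics/w3.png

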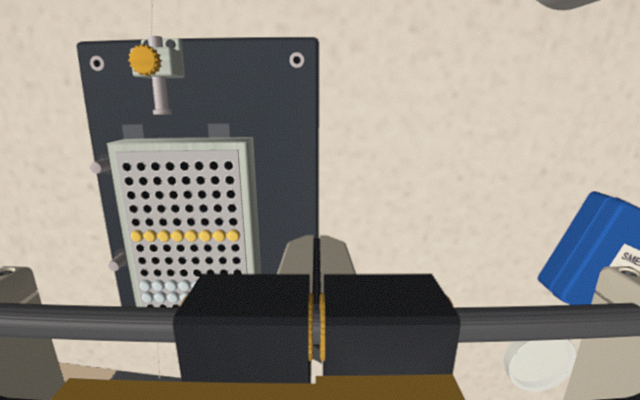

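The gripper stands clear of the block on its -y side; the block's right edge is at about x=255 px and the fingers at about 318 px. I'll descend and settle.

```bash
python3 -m creep '{"offset":[[0,0,17],[0,0,34],[0,0,34],[0,-10,34],[0,-16,34],[0,-16,34],[0,-16,34]],"rotation":[[0,0,0],[0,0,0],[0,0,0],[0,0,0],[0,0,0],[0,0,0],[0,0,0]]}'
python3 -c "
from h import *
sn()"
```

```text
time: 3.75
eef_pos: [0.5869, -0.215, 0.0475]
tool_rot: [0.998, 0.057, 0.0, 0.0]
force: [0.1, -0.8, 0.5]
grip_width: 0.006
3.75 [ 0.5869 -0.215   0.0475] [-6.4900e+00  4.0000e-02  1.7998e+02] F [ 0.09 -0.76  0.5 ] T [-0.02 -0.    0.01] 0.006
tcp nest [ -7.   -57.79] z 47.47 Fnest [ 0.01 -0.77]
```

```bash
python3 -m creep '{"offset":[[0,0,0],[0,-1,0],[0,-2,0],[0,-3,0],[0,-4,0],[0,-5,0],[0,-6,0],[0,-7,0],[0,-8,0],[0,-8,0]],"rotation":[[0,0,0],[0,0,0],[0,0,0],[0,0,0],[0,0,0],[0,0,0],[0,0,0],[0,0,0],[0,0,0],[0,0,0]]}'
python3 -c "
from h import *
sn()"
```

```text
time: 4.75
eef_pos: [0.5856, -0.2071, 0.0469]
tool_rot: [0.998, 0.056, -0.0, -0.0]
force: [-1.0, 0.0, 0.9]
grip_width: 0.001
4.75 [ 0.5856 -0.2071  0.0469] [  -6.46   -0.   -180.  ] F [-0.97  0.05  0.85] T [ 0.03  0.09 -0.04] 0.001
tcp nest [ -7.33 -49.79] z 46.86 Fnest [-0.96  0.16]
```

```bash
python3 -m creep '{"offset":[[0,-1,0],[0,-2,0],[0,-3,0],[0,-4,0],[0,-4,0],[0,-4,0]],"rotation":[[0,0,0],[0,0,0],[0,0,0],[0,0,0],[0,0,0],[0,0,0]]}'
python3 - <<'E'
from h import *
sn()
f=grab_frame("wrist");sn();cv2.imwrite("pics/w4.png",f["pixels"])
E
```

```text
time: 5.35
eef_pos: [0.5852, -0.2033, 0.0468]
tool_rot: [0.998, 0.056, -0.0, -0.0]
force: [0.2, 0.5, -0.6]
grip_width: 0.005
5.35 [ 0.5852 -0.2033  0.0468] [  -6.45   -0.   -180.  ] F [ 0.19  0.47 -0.63] T [-0.07  0.04 -0.04] 0.005
tcp nest [ -7.37 -45.93] z 46.82 Fnest [0.25 0.44]
5.4 [ 0.5852 -0.2033  0.0468] [  -6.45   -0.   -180.  ] F [-0.66 -0.92  0.58] T [-0.04  0.01 -0.07] 0.003
tcp nest [ -7.35 -45.93] z 46.83 Fnest [-0.76 -0.84]
```

View pics/w4.png

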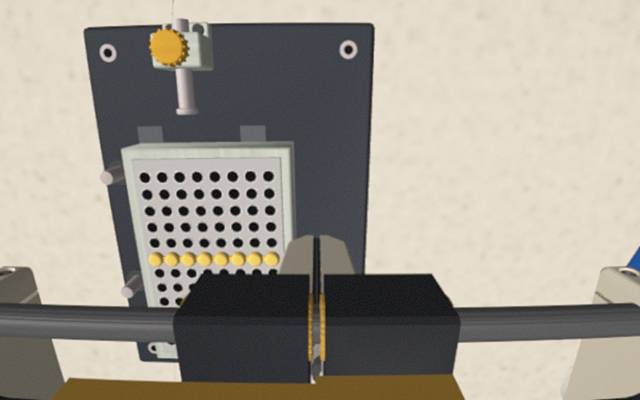

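```bash
cat >> h.py <<'E'
def fav(n=8):
    c,q=np.cos(_n[2]),np.sin(_n[2]);Ri=np.array([[c,q],[-q,c]]);L=[];P=[];Tq=[]
    for i in range(n):
        s=sense();L.append(np.r_[Ri@s["force"][:2],s["force"][2]]);P.append(np.r_[N(s["eef_pos"]),s["eef_pos"][2]*1e3]);Tq.append(s["ft_torque"]);f=grab_frame("wrist")
    print(round(s["time"],2),"P",np.round(np.mean(P,0),2),"F",np.round(np.mean(L,0),2),"+-",np.round(np.std(L,0)/n**.5,2),"T",np.round(np.mean(Tq,0),3));return f
E
python3 -m creep '{"offset":[[0,-0.5,0],[0,-1,0],[0,-1.5,0],[0,-2,0],[0,-2,0]],"rotation":[[0,0,0],[0,0,0],[0,0,0],[0,0,0],[0,0,0]]}'
python3 -c "
from h import *
fav()"
```

```text
time: 5.9
eef_pos: [0.5849, -0.2012, 0.0468]
tool_rot: [0.998, 0.056, -0.0, -0.0]
force: [-1.0, -0.2, 0.3]
grip_width: 0.001
6.25 P [ -7.35 -43.91  46.83] F [-0.37  0.1   0.02] +- [0.14 0.15 0.14] T [0.006 0.002 0.012]
```

```bash
python3 -m creep '{"offset":[[0,-1,0],[0,-2,0],[0,-3,0],[0,-3,0]],"rotation":[[0,0,0],[0,0,0],[0,0,0],[0,0,0]]}'
python3 - <<'E'
from h import *
f=fav(6);cv2.imwrite("pics/w5.png",f["pixels"])
E
```

```text
time: 6.7
eef_pos: [0.5846, -0.1981, 0.0468]
tool_rot: [0.998, 0.056, -0.0, -0.0]
force: [0.8, -0.3, 0.3]
grip_width: 0.006
6.95 P [ -7.35 -40.89  46.84] F [ 0.1  -0.15  0.02] +- [0.17 0.2  0.11] T [-0.001  0.008  0.   ]
```

View pics/w5.png

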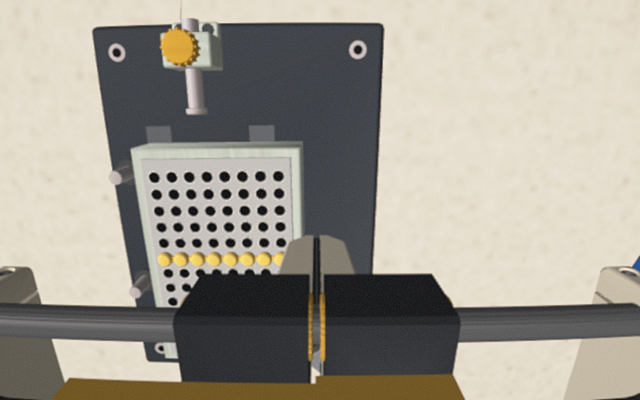

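```bash
python3 -m creep '{"offset":[[0,-0.7,0],[0,-1.4,0],[0,-2.1,0],[0,-2.8,0],[0,-3.5,0],[0,-3.5,0]],"rotation":[[0,0,0],[0,0,0],[0,0,0],[0,0,0],[0,0,0],[0,0,0]]}'
python3 - <<'E'
from h import *
f=fav(6);cv2.imwrite("pics/w6.png",cv2.resize(f["pixels"][120:320,110:390],None,fx=2.5,fy=2.5))
E
```

```text
time: 7.6
eef_pos: [0.5842, -0.1947, 0.0468]
tool_rot: [0.998, 0.056, -0.0, -0.0]
force: [-0.1, 0.4, -0.6]
grip_width: 0.005
7.85 P [ -7.35 -37.4   46.83] F [ 0.02  0.05 -0.26] +- [0.28 0.14 0.25] T [ 0.009 -0.007  0.002]
```

View pics/w6.png

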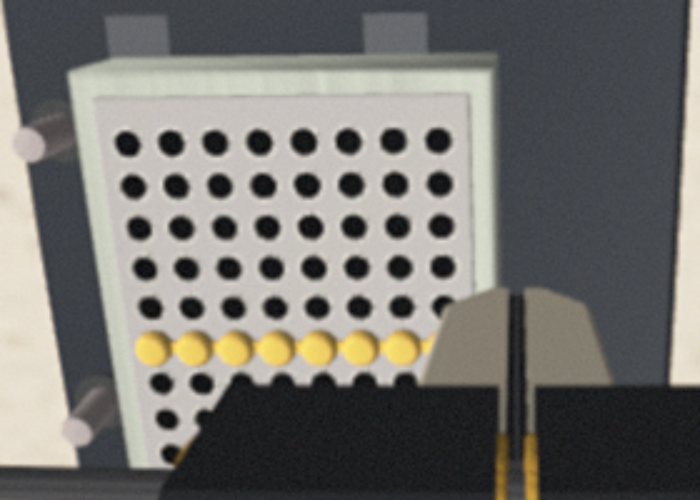

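```bash
python3 -m creep '{"offset":[[0,-0.7,0],[0,-1.4,0],[0,-2.1,0],[0,-2.8,0],[0,-3.5,0],[0,-3.5,0]],"rotation":[[0,0,0],[0,0,0],[0,0,0],[0,0,0],[0,0,0],[0,0,0]]}'
python3 - <<'E'
from h import *
f=fav(6);cv2.imwrite("pics/w7.png",cv2.resize(f["pixels"][120:320,110:390],None,fx=2.5,fy=2.5))
E
```

```text
time: 8.5
eef_pos: [0.5838, -0.1912, 0.0469]
tool_rot: [0.998, 0.056, 0.0, 0.0]
force: [-0.8, -0.3, 0.2]
grip_width: 0.004
8.75 P [ -7.34 -33.9   46.85] F [-0.5   0.16 -0.01] +- [0.15 0.13 0.13] T [0.015 0.003 0.   ]
```

View pics/w7.png

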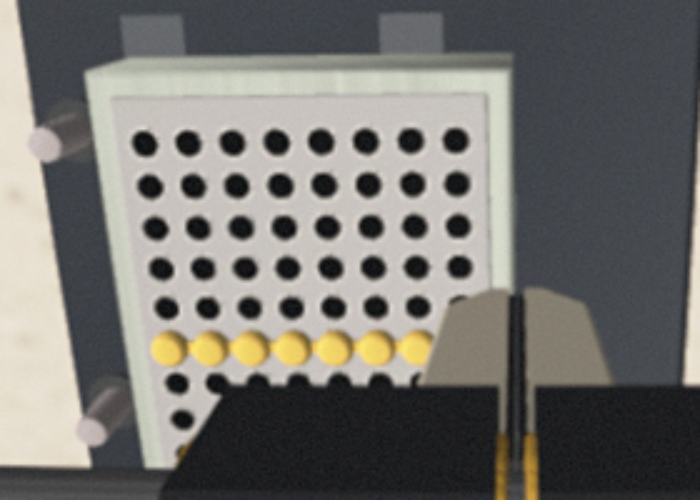

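```bash
python3 - <<'E'
from h import *
s=sense();f=grab_frame("wrist");p=s["eef_pos"];r=R.from_quat(s["tool_rot"])
for l in [(0,0,25),(0,0,0),(7.5,0,25),(7.5,-17.5,25),(7.5,-8,25),(7.5,-17.5,5)]:
    u=proj(f,p+r.apply(np.array(l)/1e3))[0];print(l,np.round(u),"zoom",np.round((u-[110,120])*2.5))
E
```

```text
(0, 0, 25) [315. 234.] zoom [513. 285.]
(0, 0, 0) [315. 252.] zoom [513. 331.]
(7.5, 0, 25) [315. 222.] zoom [513. 255.]
(7.5, -17.5, 25) [285. 222.] zoom [438. 255.]
(7.5, -8, 25) [302. 222.] zoom [479. 255.]
(7.5, -17.5, 5) [282. 235.] zoom [430. 288.]
```

```bash
python3 - <<'E'
from h import *
s=sense();f=grab_frame("wrist");im=cv2.resize(f["pixels"][20:320,70:390],None,fx=2.5,fy=2.5,interpolation=cv2.INTER_CUBIC)[:600]
c,q=np.cos(_n[2]),np.sin(_n[2])
def W(x,y,z,): return np.array([c*x-q*y+_n[0]*1e3,q*x+c*y+_n[1]*1e3,z])/1e3
def draw(P,col):
    u=(proj(f,np.array([W(*p) for p in P]))-[70,20])*2.5
    cv2.polylines(im,[np.int32(u).reshape(-1,1,2)],False,col,1)
bx,by=-17.7,8.1
a=np.radians(.55)
def b(x,y,z): return (bx+x*np.cos(a)-y*np.sin(a),by+x*np.sin(a)+y*np.cos(a),z)
for z,col in((42,(0,0,255)),(18,(255,0,0))):
    draw([b(-64,43,z),b(64,43,z),b(64,-43,z),b(-30,-43,z)],col)
for x in(-41,29): draw([(x,66,18),(x,66,34)],(0,255,0))
draw([(-108,-78,18),(108,-78,18),(108,78,18),(-108,78,18)],(0,255,255))
cv2.imwrite("pics/w8.png",im)
E
```

```text
Traceback (most recent call last):
NameError: name '_n' is not defined. Did you mean: 'sn'?
```

```bash
sed -i 's/\b_n\b/NE/g' h.py; cat >> h.py <<'E'
def overlay(f,bx,by,deg,name,win=(70,20,390,260)):
    x0,y0,x1,y1=win
    im=cv2.resize(f["pixels"][y0:y1,x0:x1],None,fx=2.5,fy=2.5,interpolation=cv2.INTER_CUBIC)
    c,q=np.cos(NE[2]),np.sin(NE[2]);a=np.radians(deg)
    W=lambda x,y,z:np.array([c*x-q*y+NE[0]*1e3,q*x+c*y+NE[1]*1e3,z])/1e3
    def draw(P,col):
        u=(proj(f,np.array([W(*p) for p in P]))-[x0,y0])*2.5
        cv2.polylines(im,[np.int32(u).reshape(-1,1,2)],False,col,1)
    b=lambda x,y,z:(bx+x*np.cos(a)-y*np.sin(a),by+x*np.sin(a)+y*np.cos(a),z)
    for z,col in((42,(0,0,255)),(18,(255,0,0))):
        draw([b(-64,43,z),b(64,43,z),b(64,-43,z),b(-30,-43,z)],col)
    for x in(-41,29): draw([(x,66,18),(x,66,34)],(0,255,0))
    draw([(-108,-78,18),(108,-78,18),(108,78,18),(-108,78,18)],(0,255,255))
    cv2.imwrite(name,im)
E
python3 - <<'E'
from h import *
overlay(grab_frame("wrist"),-17.7,8.1,.55,"pics/w8.png")
E
```

```text
(no output)
```

View pics/w8.png

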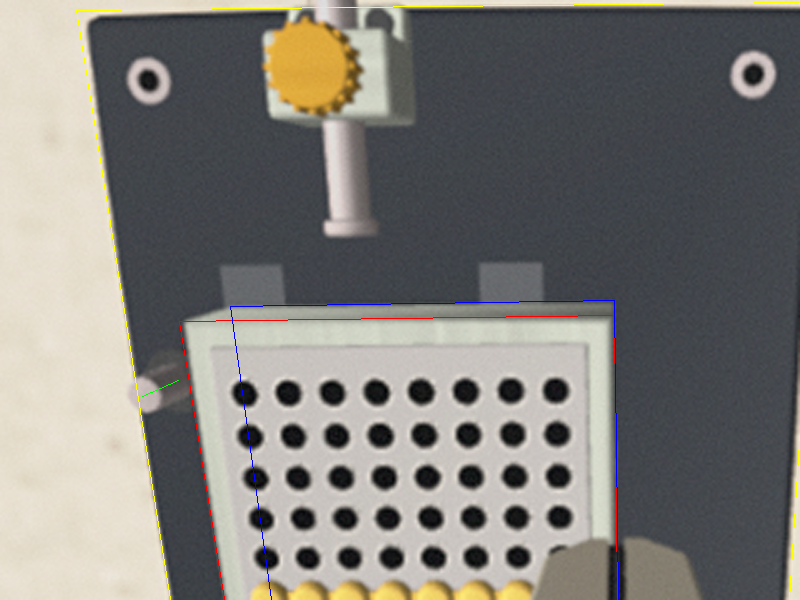

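```bash
python3 - <<'E'
import cv2
a=cv2.imread("pics/wrist0.png")
cv2.imwrite("pics/w0z.png",cv2.resize(a[215:325,190:450],None,fx=3,fy=3,interpolation=cv2.INTER_CUBIC))
E
```

```text
(no output)
```

View pics/w0z.png

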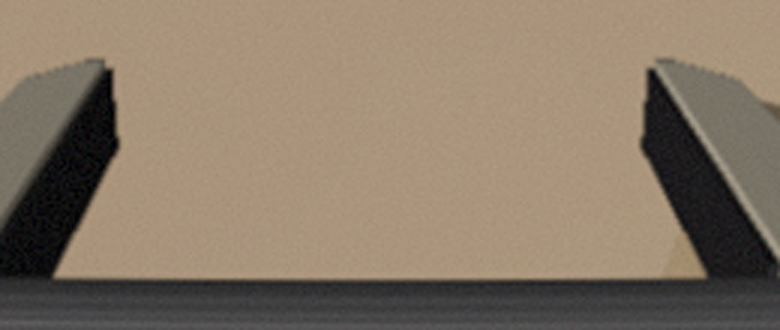

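The block hasn't moved, and both the finger silhouette and the jaw separation suggest the fingertips are only about 4 mm ahead of the reported TCP. They may be just above the block top. I'll back off and find the tip height by touching the bed.

```bash
python3 -m creep '{"offset":[[0,10,0],[0,20,0],[0,28,0],[0,28,0],[0,28,0],[0,28,2],[0,28,2]],"rotation":[[0,0,0],[0,0,0],[0,0,0],[0,0,0],[0,0,0],[0,0,0],[0,0,0]]}'
python3 - <<'E'
from h import *
f=fav(6);cv2.imwrite("pics/w9.png",f["pixels"])
g=grab_frame("side");cv2.imwrite("pics/s9.png",cv2.resize(g["pixels"][180:300,260:420],None,fx=5,fy=5,interpolation=cv2.INTER_CUBIC))
s=sense()
for t in(0,25): print((proj(g,s["eef_pos"]-[0,0,t/1e3])[0]-[260,180])*5)
E
```

```text
time: 9.65
eef_pos: [0.5868, -0.2188, 0.0445]
tool_rot: [0.998, 0.056, -0.0, -0.0]
force: [0.7, 0.4, 0.7]
grip_width: 0.002
9.9 P [ -7.36 -61.67  44.74] F [0.06 0.35 0.13] +- [0.23 0.16 0.26] T [ 0.001 -0.004  0.004]
[391.25443745 342.69261756]
[390.96623302 364.93477858]
```

View pics/s9.png

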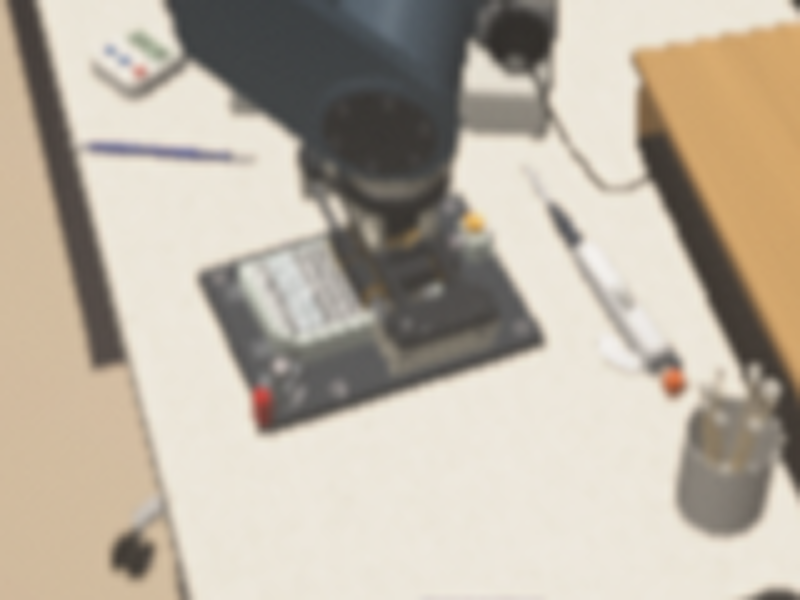

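View pics/w9.png

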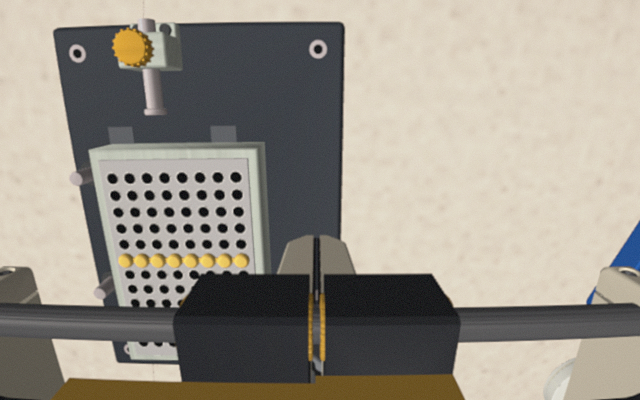

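```bash
python3 -m creep '{"offset":[[0,0,0.5],[0,0,1],[0,0,1.5],[0,0,2],[0,0,2]],"rotation":[[0,0,0],[0,0,0],[0,0,0],[0,0,0],[0,0,0]]}'
python3 - <<'E'
from h import *
fav(4)
E
python3 -m creep '{"offset":[[0,0,0.5],[0,0,1],[0,0,1.5],[0,0,2],[0,0,2]],"rotation":[[0,0,0],[0,0,0],[0,0,0],[0,0,0],[0,0,0]]}'
python3 - <<'E'
from h import *
fav(4)
E
```

```text
time: 10.5
eef_pos: [0.5869, -0.2191, 0.0427]
tool_rot: [0.998, 0.056, -0.0, -0.0]
force: [-0.6, -0.8, 0.2]
grip_width: 0.004
10.65 P [ -7.37 -61.92  42.78] F [-0.04  0.12 -0.04] +- [0.3  0.27 0.25] T [ 0.017 -0.008  0.022]
time: 11.2
eef_pos: [0.5869, -0.2191, 0.0407]
tool_rot: [0.998, 0.056, -0.0, -0.0]
force: [0.4, -0.7, -0.0]
grip_width: 0.005
11.35 P [ -7.35 -61.91  40.79] F [-0.21 -0.05 -0.21] +- [0.26 0.25 0.18] T [0.001 0.018 0.009]
```

```bash
python3 -m creep '{"offset":[[0,0,1.5],[0,0,3],[0,0,4.5],[0,0,6],[0,0,6]],"rotation":[[0,0,0],[0,0,0],[0,0,0],[0,0,0],[0,0,0]]}'
python3 - <<'E'
from h import *
fav(4)
E
python3 -m creep '{"offset":[[0,0,1.5],[0,0,3],[0,0,4.5],[0,0,5],[0,0,5]],"rotation":[[0,0,0],[0,0,0],[0,0,0],[0,0,0],[0,0,0]]}'
python3 - <<'E'
from h import *
f=fav(6);cv2.imwrite("pics/w10.png",f["pixels"])
E
```

```text
time: 11.9
eef_pos: [0.5868, -0.2191, 0.0345]
tool_rot: [0.998, 0.056, -0.0, -0.0]
force: [-0.9, 0.2, -0.8]
grip_width: 0.006
12.05 P [ -7.39 -61.89  34.72] F [-0.25 -0.05 -0.14] +- [0.17 0.21 0.36] T [ 0.011 -0.    -0.035]
time: 12.6
eef_pos: [0.5869, -0.2191, 0.0297]
tool_rot: [0.998, 0.056, -0.0, -0.0]
force: [-0.0, -0.2, 0.6]
grip_width: 0.009
12.85 P [ -7.34 -61.93  29.84] F [-0.06 -0.06  0.12] +- [0.12 0.22 0.18] T [-0.007 -0.016  0.01 ]
```

View pics/w10.png

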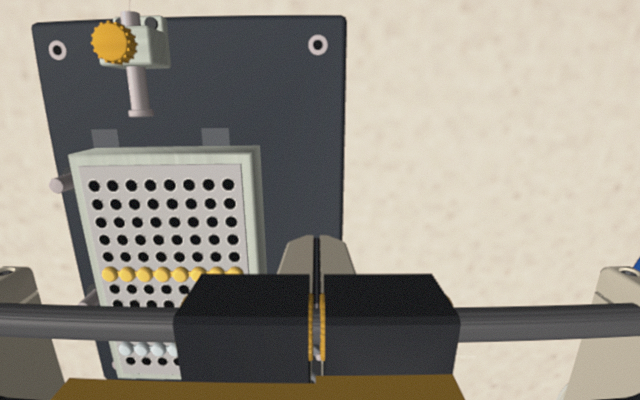

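```bash
python3 -m creep '{"offset":[[0,0,1],[0,0,2],[0,-1,2],[0,-2,2],[0,-3,2],[0,-4,2],[0,-5,2],[0,-6,2],[0,-7,2],[0,-8,2],[0,-8,2]],"rotation":[[0,0,0],[0,0,0],[0,0,0],[0,0,0],[0,0,0],[0,0,0],[0,0,0],[0,0,0],[0,0,0],[0,0,0],[0,0,0]]}'
python3 - <<'E'
from h import *
fav(4)
E
python3 -m creep '{"offset":[[0,-1,0],[0,-2,0],[0,-3,0],[0,-4,0],[0,-4,0]],"rotation":[[0,0,0],[0,0,0],[0,0,0],[0,0,0],[0,0,0]]}'
python3 - <<'E'
from h import *
f=fav(4);cv2.imwrite("pics/w11.png",f["pixels"])
E
```

```text
time: 14.0
eef_pos: [0.5861, -0.2111, 0.0279]
tool_rot: [0.998, 0.056, -0.0, -0.0]
force: [-0.2, -1.2, 0.0]
grip_width: 0.006
14.15 P [ -7.34 -53.88  27.84] F [-0.02 -0.41  0.16] +- [0.17 0.36 0.12] T [ 0.031 -0.004  0.036]
time: 14.7
eef_pos: [0.5856, -0.2071, 0.0279]
tool_rot: [0.998, 0.056, -0.0, -0.0]
force: [0.5, -0.2, 0.4]
grip_width: 0.006
14.85 P [ -7.34 -49.87  27.85] F [-0.28 -0.14  0.11] +- [0.32 0.08 0.09] T [-0.009 -0.008 -0.006]
```

View pics/w11.png

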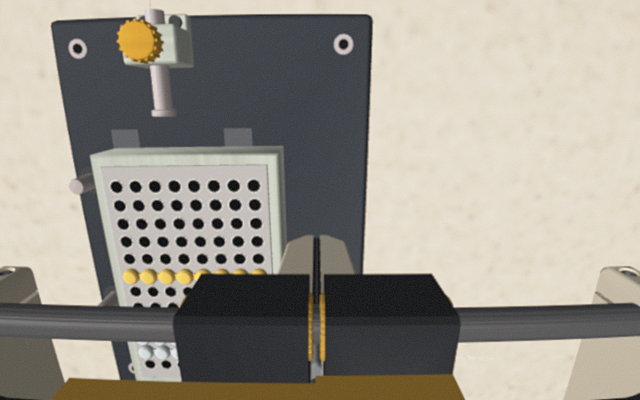

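```bash
python3 -m creep '{"offset":[[0,-0.5,0],[0,-1,0],[0,-1.5,0],[0,-2,0],[0,-2.5,0],[0,-3,0],[0,-3.5,0],[0,-4,0],[0,-4,0]],"rotation":[[0,0,0],[0,0,0],[0,0,0],[0,0,0],[0,0,0],[0,0,0],[0,0,0],[0,0,0],[0,0,0]]}'
python3 - <<'E'
from h import *
f=fav(4);overlay(f,-17.7,8.1,.55,"pics/w12.png")
E
```

```text
time: 15.8
eef_pos: [0.5852, -0.2032, 0.0279]
tool_rot: [0.998, 0.056, 0.0, -0.0]
force: [-0.0, -0.3, 0.3]
grip_width: 0.008
15.95 P [ -7.33 -45.85  27.84] F [-0.09 -0.27  0.45] +- [0.24 0.25 0.23] T [-0.06  -0.019 -0.004]
```

View pics/w12.png

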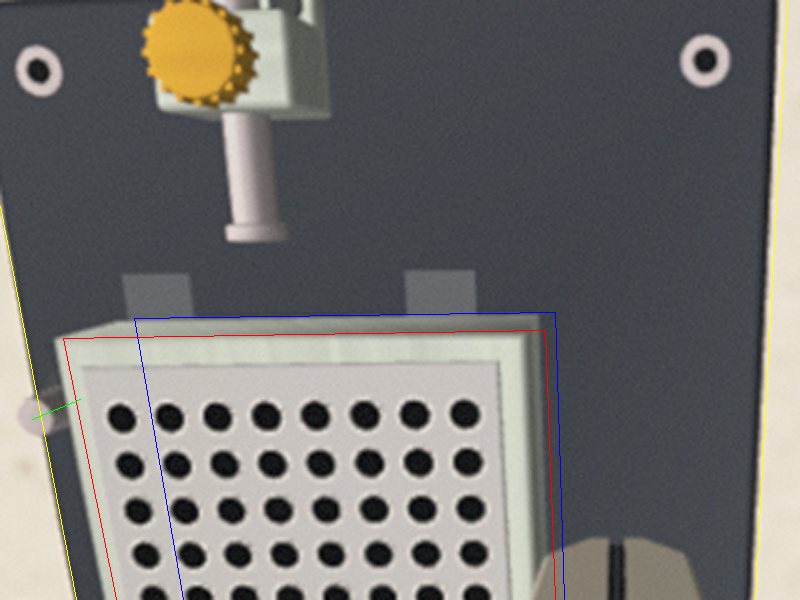

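```bash
python3 -m creep '{"offset":[[0,-0.7,0],[0,-1.4,0],[0,-2.1,0],[0,-2.8,0],[0,-3.5,0],[0,-4.2,0],[0,-5,0],[0,-5,0]],"rotation":[[0,0,0],[0,0,0],[0,0,0],[0,0,0],[0,0,0],[0,0,0],[0,0,0],[0,0,0]]}'
python3 - <<'E'
from h import *
f=fav(5);overlay(f,-17.7,19,0,"pics/w13.png")
E
```

```text
time: 16.8
eef_pos: [0.5846, -0.1981, 0.0278]
tool_rot: [0.998, 0.056, -0.0, -0.0]
force: [-0.2, 0.0, 0.4]
grip_width: 0.002
17.0 P [ -7.36 -40.83  27.84] F [-0.17  0.14  0.04] +- [0.34 0.21 0.17] T [ 0.013  0.008 -0.015]
```

View pics/w13.png

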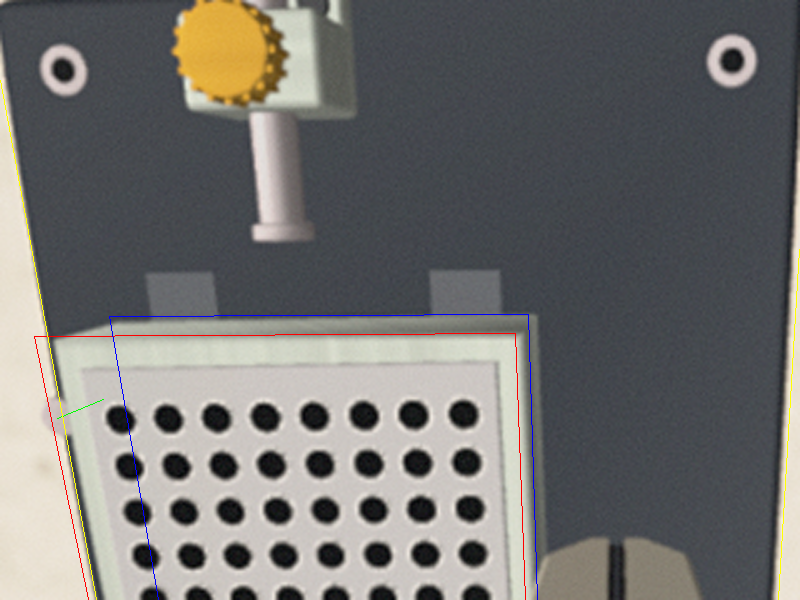

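```bash
python3 -m creep '{"offset":[[0,-0.5,0],[0,-1,0],[0,-1.5,0],[0,-2,0],[0,-2.4,0],[0,-2.4,0]],"rotation":[[0,0,0],[0,0,0],[0,0,0],[0,0,0],[0,0,0],[0,0,0]]}'
python3 - <<'E'
from h import *
f=fav(5);overlay(f,-17.7,19,0,"pics/w14.png")
E
python3 -m creep '{"offset":[[0,-0.2,0],[0,-0.4,0],[0,-0.6,0],[0,-0.6,0]],"rotation":[[0,0,0],[0,0,0],[0,0,0],[0,0,0]]}'
python3 - <<'E'
from h import *
f=fav(5)
E
```

```text
time: 17.65
eef_pos: [0.5843, -0.1958, 0.0278]
tool_rot: [0.998, 0.056, -0.0, -0.0]
force: [-0.9, -0.3, 0.2]
grip_width: 0.007
17.85 P [ -7.35 -38.47  27.83] F [-0.31 -0.47  0.03] +- [0.26 0.2  0.1 ] T [-0.052 -0.015 -0.002]
time: 18.3
eef_pos: [0.5842, -0.1955, 0.0278]
tool_rot: [0.998, 0.056, -0.0, 0.0]
force: [-0.5, -2.7, -0.6]
grip_width: 0.003
18.5 P [ -7.41 -38.07  27.83] F [-0.79 -2.56 -0.4 ] +- [0.18 0.07 0.1 ] T [-0.47   0.109  0.007]
```

```bash
python3 -m creep '{"offset":[[0,-0.1,0],[0,-0.2,0],[0,-0.3,0],[0,-0.3,0]],"rotation":[[0,0,0],[0,0,0],[0,0,0],[0,0,0]]}'
python3 - <<'E'
from h import *
f=fav(6);overlay(f,-17.7,19,0,"pics/w15.png")
E
```

```text
time: 18.95
eef_pos: [0.5842, -0.1951, 0.0278]
tool_rot: [0.998, 0.056, -0.0, 0.0]
force: [-1.0, -4.3, -0.1]
grip_width: 0.001
19.2 P [ -7.38 -37.71  27.84] F [-2.02 -4.18 -0.55] +- [0.16 0.15 0.12] T [-0.774  0.23   0.051]
```

View pics/w15.png

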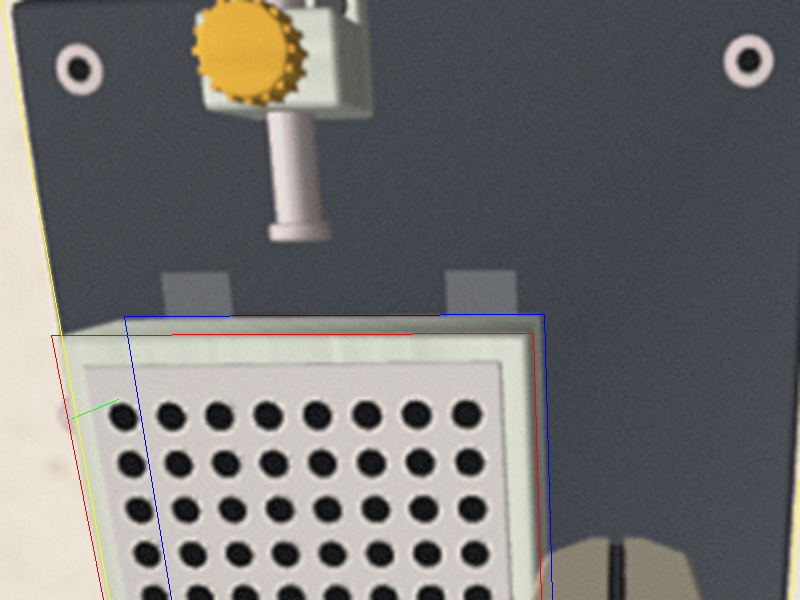

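Contact is felt: 4.2 N normal, but also 2 N of tangential drag, so the block is still pivoting about dowel b. I'll ease the finger in -x to let it swing onto both dowels.

```bash
python3 -m creep '{"offset":[[-0.2,0,0],[-0.4,-0.1,0],[-0.6,-0.2,0],[-0.6,-0.2,0]],"rotation":[[0,0,0],[0,0,0],[0,0,0],[0,0,0]]}'
python3 - <<'E'
from h import *
f=fav(6)
E
```

```text
time: 19.65
eef_pos: [0.5838, -0.1949, 0.0279]
tool_rot: [0.998, 0.056, 0.0, 0.0]
force: [0.3, -3.6, -0.5]
grip_width: 0.005
19.9 P [ -7.77 -37.47  27.92] F [-0.17 -4.26 -0.64] +- [0.21 0.28 0.13] T [-0.75  -0.079 -0.003]
```

```bash
python3 -m creep '{"offset":[[0,-0.1,0],[-0.1,-0.2,0],[-0.2,-0.3,0],[-0.2,-0.3,0]],"rotation":[[0,0,0],[0,0,0],[0,0,0],[0,0,0]]}'
python3 - <<'E'
from h import *
f=fav(6);overlay(f,-17.7,19,0,"pics/w16.png",(70,20,390,260));cv2.imwrite("pics/w16f.png",f["pixels"])
E
```

```text
time: 20.35
eef_pos: [0.5837, -0.1949, 0.028]
tool_rot: [0.998, 0.056, 0.0, 0.0]
force: [1.8, -6.2, -0.0]
grip_width: 0.01
20.6 P [ -7.86 -37.42  28.02] F [ 0.53 -5.49 -0.49] +- [0.17 0.24 0.24] T [-0.934 -0.238 -0.025]
```

View pics/w16f.png

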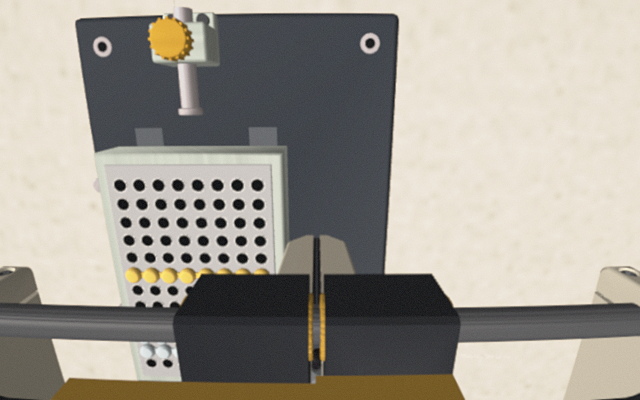

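The force is now 5.5 N and the finger no longer advances (0.05 mm for 0.3 mm commanded), so both dowels bear. I'll back off, lift, and go behind the near end.

```bash
python3 -m creep '{"offset":[[0,2,0],[0,8,0],[0,15,0],[0,15,-35],[0,15,-70],[-40,-20,-70],[-80,-50,-70],[-94,-56,-70],[-94,-56,-70],[-94,-56,-45],[-94,-56,-40],[-94,-56,-40]],"rotation":[[0,0,0],[0,0,0],[0,0,0],[0,0,0],[0,0,0],[0,0,0],[0,0,0],[0,0,0],[0,0,0],[0,0,0],[0,0,0],[0,0,0]]}'
python3 - <<'E'
from h import *
f=fav(3);cv2.imwrite("pics/w17f.png",f["pixels"]);overlay(f,-17.7,19,0,"pics/w17.png",(160,0,480,240))
E
```

```text
time: 21.85
eef_pos: [0.484, -0.1499, 0.0672]
tool_rot: [0.998, 0.056, -0.001, -0.0]
force: [-0.2, -0.5, 0.3]
grip_width: 0.006
21.95 P [-101.67   18.41   67.75] F [-0.54 -0.5   0.32] +- [0.16 0.04 0.32] T [ 0.019  0.033 -0.029]
```

View pics/w17.png

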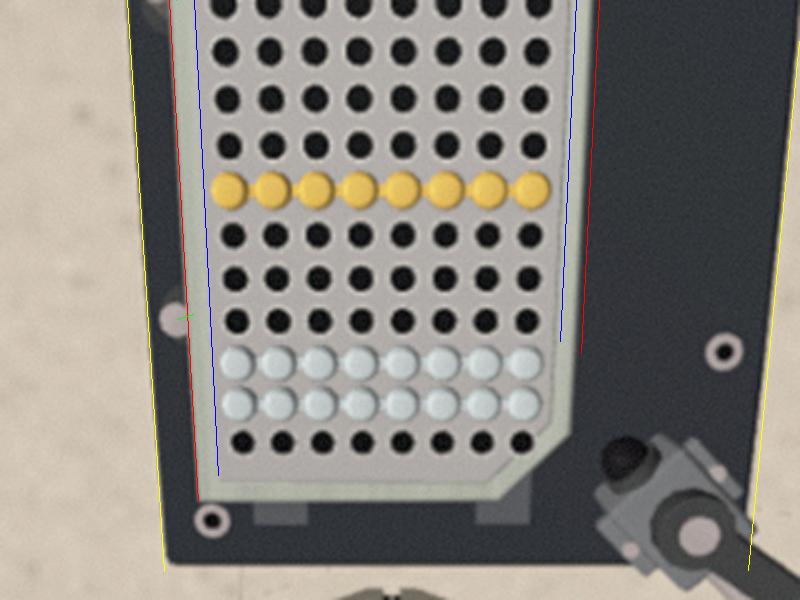

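View pics/w17f.png

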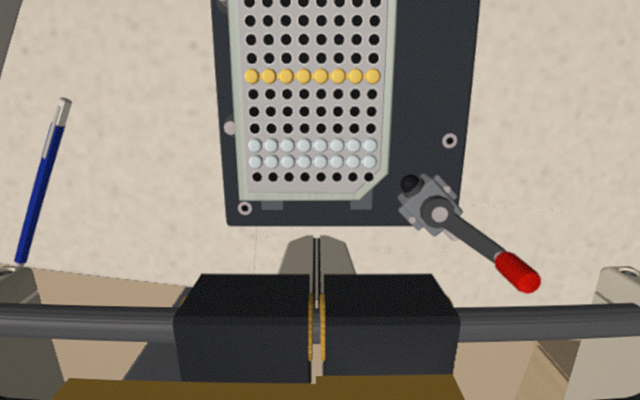

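```bash
python3 -m creep '{"offset":[[0,0,20],[0,0,39],[0,0,39],[0,0,39],[2,0,39],[4,0,39],[6,0,39],[7,0,39],[7,0,39]],"rotation":[[0,0,0],[0,0,0],[0,0,0],[0,0,0],[0,0,0],[0,0,0],[0,0,0],[0,0,0],[0,0,0]]}'
python3 - <<'E'
from h import *
f=fav(5);cv2.imwrite("pics/w18.png",f["pixels"])
E
```

```text
time: 22.9
eef_pos: [0.4909, -0.1487, 0.029]
tool_rot: [0.998, 0.056, 0.0, 0.0]
force: [0.0, 0.4, -0.6]
grip_width: 0.002
23.1 P [-95.14  18.87  28.88] F [-0.42  0.03 -0.13] +- [0.15 0.15 0.17] T [-0.003  0.007 -0.002]
```

View pics/w18.png

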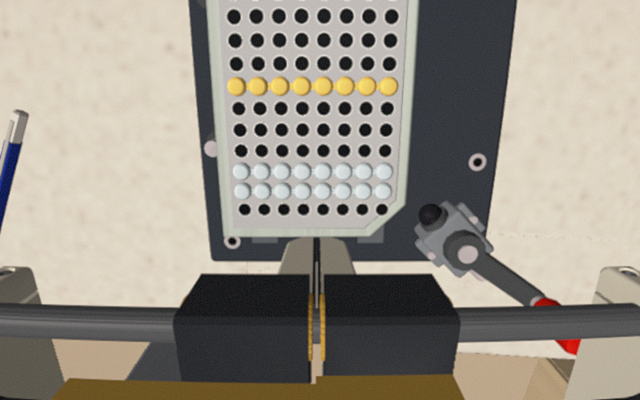

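```bash
python3 -m creep '{"offset":[[1,0,0],[2,0,0],[3,0,0],[4,0,0],[5,0,0],[6,0,0],[7,0,0],[7,0,0]],"rotation":[[0,0,0],[0,0,0],[0,0,0],[0,0,0],[0,0,0],[0,0,0],[0,0,0],[0,0,0]]}'
python3 - <<'E'
from h import *
f=fav(5);cv2.imwrite("pics/w19.png",f["pixels"])
E
```

```text
time: 23.95
eef_pos: [0.4977, -0.1479, 0.0288]
tool_rot: [0.998, 0.056, 0.0, 0.0]
force: [0.0, 0.6, 0.7]
grip_width: 0.005
24.15 P [-88.06  18.85  28.84] F [0.02 0.13 0.18] +- [0.15 0.16 0.2 ] T [ 0.019 -0.011 -0.012]
```

View pics/w19.png

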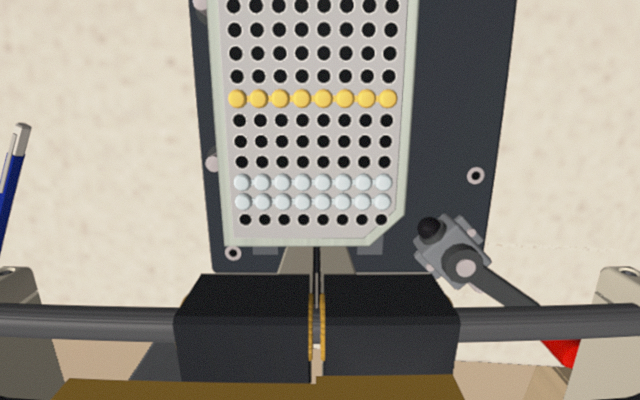

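```bash
python3 -m creep '{"offset":[[1,0,0],[2,0,0],[3,0,0],[4,0,0],[5,0,0],[6,0,0],[7,0,0],[8,0,0],[8,0,0]],"rotation":[[0,0,0],[0,0,0],[0,0,0],[0,0,0],[0,0,0],[0,0,0],[0,0,0],[0,0,0],[0,0,0]]}'
python3 - <<'E'
from h import *
f=fav(5);cv2.imwrite("pics/w20.png",f["pixels"])
E
```

```text
time: 25.1
eef_pos: [0.5058, -0.1471, 0.0289]
tool_rot: [0.998, 0.056, 0.0, 0.0]
force: [-0.4, 0.3, -0.3]
grip_width: 0.005
25.3 P [-79.99  18.82  28.87] F [ 0.23  0.44 -0.12] +- [0.2  0.22 0.12] T [0.008 0.001 0.004]
```

View pics/w20.png

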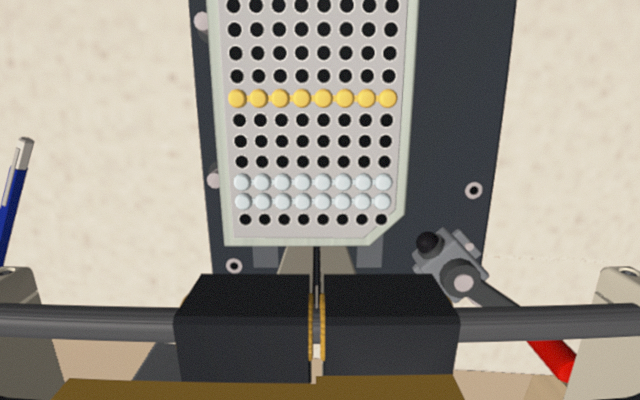

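```bash
python3 -m creep '{"offset":[[0.5,0,0],[1,0,0],[1.5,0,0],[2,-0.1,0],[2.5,-0.1,0],[3,-0.1,0],[3.5,-0.1,0],[4,-0.1,0],[4,-0.1,0]],"rotation":[[0,0,0],[0,0,0],[0,0,0],[0,0,0],[0,0,0],[0,0,0],[0,0,0],[0,0,0],[0,0,0]]}'
python3 - <<'E'
from h import *
f=fav(4)
E
python3 -m creep '{"offset":[[0.3,0,0],[0.6,0,0],[0.9,0,0],[1.2,0,0],[1.5,0,0],[1.5,0,0]],"rotation":[[0,0,0],[0,0,0],[0,0,0],[0,0,0],[0,0,0],[0,0,0]]}'
python3 - <<'E'
from h import *
f=fav(4)
E
```

```text
time: 26.25
eef_pos: [0.5096, -0.1465, 0.0288]
tool_rot: [0.998, 0.056, 0.0, -0.0]
force: [0.1, 0.5, -0.3]
grip_width: 0.006
26.4 P [-76.06  18.96  28.86] F [-0.11 -0.02  0.06] +- [0.3  0.26 0.21] T [-0.001  0.049 -0.013]
time: 27.05
eef_pos: [0.5111, -0.1463, 0.0288]
tool_rot: [0.998, 0.056, 0.0, -0.0]
force: [-0.6, 0.4, 1.0]
grip_width: 0.007
27.2 P [-74.61  18.96  28.82] F [-0.3   0.23  0.31] +- [0.12 0.13 0.32] T [0.011 0.086 0.01 ]
```

```bash
python3 -m creep '{"offset":[[0.2,0,0],[0.4,0,0],[0.6,0,0]],"rotation":[[0,0,0],[0,0,0],[0,0,0]]}'
python3 -c "
from h import *
fav(3)"
python3 -m creep '{"offset":[[0.2,0,0],[0.4,0,0],[0.6,0,0]],"rotation":[[0,0,0],[0,0,0],[0,0,0]]}'
python3 - <<'E'
from h import *
f=fav(3);cv2.imwrite("pics/w21.png",f["pixels"])
E
```

```text
time: 27.55
eef_pos: [0.5114, -0.1463, 0.0288]
tool_rot: [0.998, 0.056, -0.0, -0.0]
force: [-2.1, -0.0, 0.7]
grip_width: 0.005
27.65 P [-74.26  18.99  28.79] F [-2.17 -0.31  0.52] +- [0.38 0.22 0.25] T [-0.075  0.428  0.032]
time: 28.0
eef_pos: [0.5114, -0.1461, 0.0286]
tool_rot: [0.998, 0.056, -0.001, -0.0]
force: [-6.8, -2.6, 2.6]
grip_width: 0.003
28.1 P [-74.23  19.12  28.64] F [-6.44 -1.21  2.75] +- [0.29 0.28 0.08] T [-0.253  1.074 -0.013]
```

View pics/w21.png

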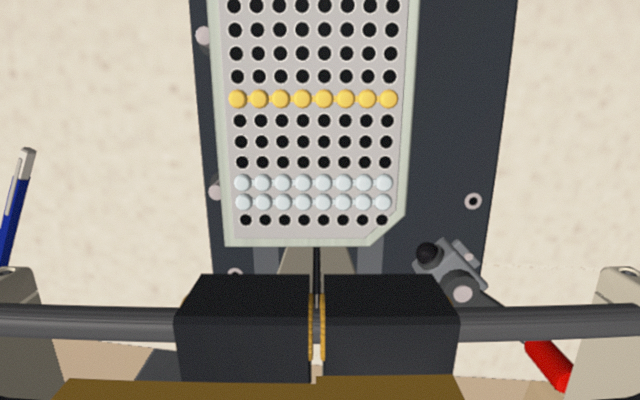

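The block is pressed on the rod with about 6 N, and the block edge still touches both dowels at about (216,192) and (203,36). I'll hold briefly, retreat, then look at the knob.

```bash
python3 -m creep '{"offset":[[0,0,0],[0,0,0],[-2,0,0],[-8,0,0],[-16,0,0],[-22,0,-20],[-22,0,-60],[-22,0,-100],[-22,0,-130],[-22,0,-130],[-22,0,-130]],"rotation":[[0,0,0],[0,0,0],[0,0,0],[0,0,0],[0,0,0],[0,0,0],[0,0,0],[0,0,0],[0,0,0],[0,0,0],[0,0,0]]}'
python3 - <<'E'
from h import *
import pickle
f=fav(2);s=sense();print(np.degrees(s["joint_pos"]).round(1));pickle.dump(f,open("k1.pkl","wb"));cv2.imwrite("pics/k1.png",f["pixels"])
E
```

```text
time: 29.25
eef_pos: [0.4901, -0.1487, 0.1589]
tool_rot: [0.998, 0.056, 0.0, 0.0]
force: [-0.3, -0.4, -0.6]
grip_width: 0.004
29.3 P [-95.91  19.05 158.53] F [-0.61  0.22 -0.68] +- [0.17 0.4  0.04] T [0.03  0.004 0.02 ]
[-22.1  20.7 103.8   0.   55.6  61.5]
```

View pics/k1.png

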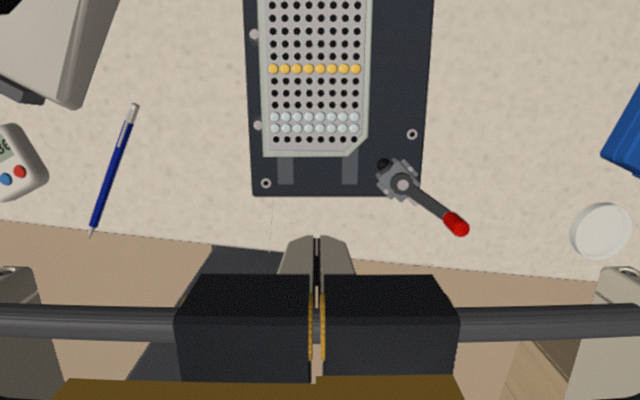

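```bash
python3 - <<'E'
from h import *
import pickle
f=pickle.load(open("k1.pkl","rb"))
cv2.imwrite("pics/k1z.png",cv2.resize(f["pixels"][150:250,370:490],None,fx=6,fy=6,interpolation=cv2.INTER_CUBIC))
c,q=np.cos(NE[2]),np.sin(NE[2])
W=lambda x,y,z:np.array([c*x-q*y+NE[0]*1e3,q*x+c*y+NE[1]*1e3,z])/1e3
for th in(-130,-124,-120):
  t=np.radians(th);k=[-89+50*np.cos(t),-54+50*np.sin(t)]
  print(th,[((proj(f,W(*k,z))[0]-[370,150])*6).round() for z in(49,77)])
print(((proj(f,W(-89,-54,48))[0]-[370,150])*6).round())
E
```

```text
-130 [array([462., 438.]), array([540., 515.])]
-124 [array([487., 410.]), array([568., 484.])]
-120 [array([502., 390.]), array([585., 462.])]
[208. 216.]
```

View pics/k1z.png

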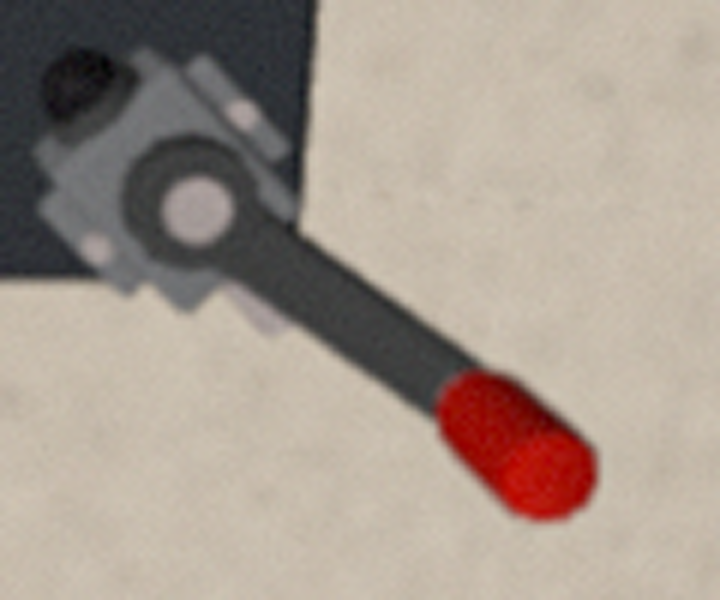

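```bash
python3 -m creep '{"offset":[[-5,30,0],[-10,60,0],[-15,90,0],[-20.5,113,0],[-20.5,113,20],[-20.5,113,40],[-20.5,113,58],[-20.5,113,58],[-20.5,113,58],[-20.5,113,58]],"rotation":[[0,0,-8],[0,0,-16],[0,0,-24],[0,0,-32],[0,0,-40],[0,0,-48],[0,0,-56],[0,0,-56],[0,0,-56],[0,0,-56]]}' 0.3 30
python3 - <<'E'
from h import *
import pickle
f=fav(3);st();pickle.dump(f,open("k2.pkl","wb"));cv2.imwrite("pics/k2.png",f["pixels"])
E
```

```text
time: 30.35
eef_pos: [0.4829, -0.2634, 0.1014]
tool_rot: [0.856, 0.517, 0.0, 0.0]
force: [-0.3, -0.1, 0.1]
grip_width: 0.35
30.45 P [-115.62  -94.25  101.5 ] F [-0.38  0.32  0.23] +- [0.42 0.22 0.33] T [-0.028 -0.027  0.017]
30.5 [ 0.483  -0.2634  0.1015] [-6.2370e+01  5.0000e-02  1.7996e+02] F [-0.09  0.98  0.49] T [0.01 0.03 0.07] 0.347
```

View pics/k2.png

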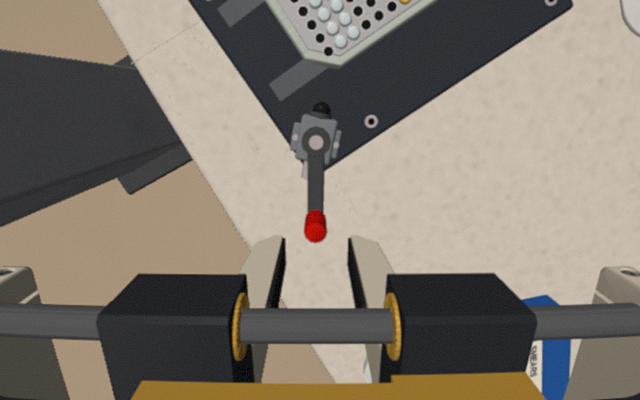

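```bash
python3 - <<'E'
from h import *
import pickle
f1=pickle.load(open("k1.pkl","rb"));f2=pickle.load(open("k2.pkl","rb"))
cv2.imwrite("pics/k2z.png",cv2.resize(f2["pixels"][120:270,260:380],None,fx=4,fy=4,interpolation=cv2.INTER_CUBIC))
u1=[370+545/6,150+473/6]
for u in[(315,231)]:
  t=tri(f2,[u],f1,[u1])[0];print(t,N(t))
  for z in(.07,.077):print(z,N(atz(f2,[u],z)[0]),N(atz(f1,[u1],z)[0]))
E
```

```text
[ 0.48293478 -0.26123559  0.07708085] [-115.44194165  -92.07789117]
0.07 [-117.11057934  -94.34212379] [-118.19159365  -95.39532785]
0.077 [-115.5188111   -92.01564536] [-115.41786151  -92.20557712]
```

View pics/k2z.png

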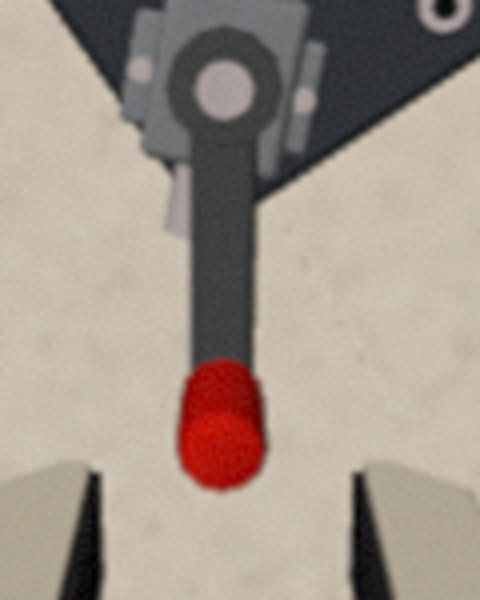

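The knob is centred between the fingers, at (315,231) px. Triangulation puts its top at z = 77.1 mm, which agrees with the text. I'll descend to cage it.

```bash
python3 -m creep '{"offset":[[2,-1,10],[2,-1,20],[2,-1,30],[2,-1,40],[2,-1,41],[2,-1,41],[2,-1,41]],"rotation":[[0,0,0],[0,0,0],[0,0,0],[0,0,0],[0,0,0],[0,0,0],[0,0,0]]}'
python3 - <<'E'
from h import *
f=fav(3);cv2.imwrite("pics/k3.png",f["pixels"])
E
python3 -m creep '{"offset":[[0,0,0],[0,0,0],[0,0,0],[0,0,0]],"rotation":[[0,0,0],[0,0,0],[0,0,0],[0,0,0]]}' 0.61 30
python3 - <<'E'
from h import *
f=fav(3);cv2.imwrite("pics/k4.png",f["pixels"])
E
```

```text
time: 31.2
eef_pos: [0.4829, -0.2612, 0.0601]
tool_rot: [0.855, 0.518, 0.0, 0.0]
force: [0.7, 0.5, -0.2]
grip_width: 0.349
31.3 P [-115.45  -92.01   60.17] F [ 0.21  0.07 -0.37] +- [0.28 0.27 0.16] T [-0.015 -0.057  0.01 ]
time: 31.75
eef_pos: [0.4827, -0.261, 0.0599]
tool_rot: [0.855, 0.518, 0.0, 0.0]
force: [-0.0, 0.5, 0.1]
grip_width: 0.193
31.85 P [-115.63  -91.84   59.86] F [ 0.29 -0.01  0.61] +- [0.11 0.24 0.33] T [-0.042 -0.039 -0.008]
```

View pics/k4.png

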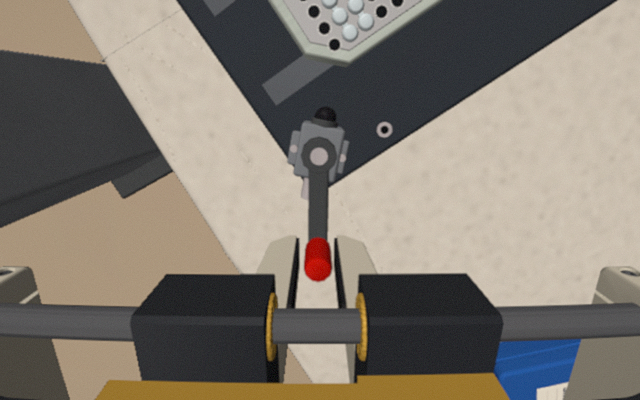

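```bash
python3 -c "
import numpy as np
for a in range(4,108,4):
  t=np.radians(a);print(a,round(49.5*(1-np.cos(t)),1),round(49.5*np.sin(t),1))"
```

```text
4 0.1 3.5
8 0.5 6.9
12 1.1 10.3
16 1.9 13.6
20 3.0 16.9
24 4.3 20.1
28 5.8 23.2
32 7.5 26.2
36 9.5 29.1
40 11.6 31.8
44 13.9 34.4
48 16.4 36.8
52 19.0 39.0
56 21.8 41.0
60 24.7 42.9
64 27.8 44.5
68 31.0 45.9
72 34.2 47.1
76 37.5 48.0
80 40.9 48.7
84 44.3 49.2
88 47.8 49.5
92 51.2 49.5
96 54.7 49.2
100 58.1 48.7
104 61.5 48.0
```

```bash
python3 -m creep '{"offset":[[0,1.7,0],[0.1,3.5,0],[0.5,6.9,0],[1.1,10.3,0],[1.9,13.6,0],[3,16.9,0],[4.3,20.1,0],[5.8,23.2,0],[5.8,23.2,0]],"rotation":[[0,0,-2],[0,0,-4],[0,0,-8],[0,0,-12],[0,0,-16],[0,0,-20],[0,0,-24],[0,0,-28],[0,0,-28]]}'
python3 - <<'E'
from h import *
f=fav(3);st();cv2.imwrite("pics/k5.png",f["pixels"])
E
```

```text
time: 32.8
eef_pos: [0.5056, -0.2668, 0.0597]
tool_rot: [0.704, 0.711, -0.0, -0.0]
force: [-3.6, -1.7, 0.5]
grip_width: 0.198
32.9 P [ -93.53 -100.12   59.72] F [-3.51 -2.22  0.41] +- [0.17 0.45 0.15] T [-0.449  0.444  0.022]
32.95 [ 0.5056 -0.2667  0.0597] [-9.0370e+01 -3.0000e-02  1.7999e+02] F [-3.26 -2.22  0.7 ] T [-0.54  0.4   0.11] 0.199
```

View pics/k5.png

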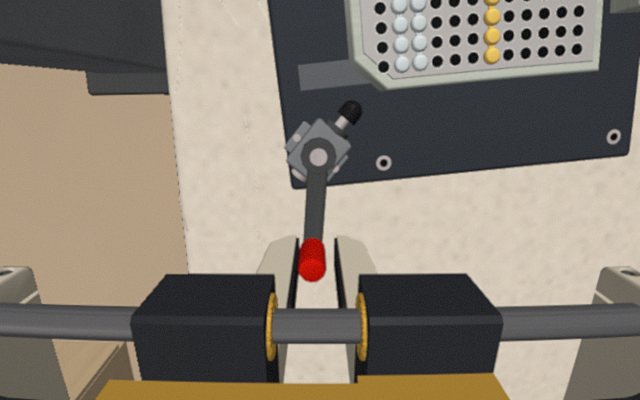

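```bash
python3 -m creep '{"offset":[[0.1,3.5,0],[0.5,6.9,0],[1.1,10.3,0],[1.9,13.6,0],[3,16.9,0],[4.3,20.1,0],[5.8,23.2,0],[7.5,26.2,0],[9.5,29.1,0],[9.5,29.1,0]],"rotation":[[0,0,-4],[0,0,-8],[0,0,-12],[0,0,-16],[0,0,-20],[0,0,-24],[0,0,-28],[0,0,-32],[0,0,-36],[0,0,-36]]}'
python3 - <<'E'
from h import *
f=fav(3);st();cv2.imwrite("pics/k6.png",f["pixels"])
E
```

```text
time: 33.95
eef_pos: [0.5351, -0.2573, 0.0598]
tool_rot: [0.45, 0.893, -0.0, 0.0]
force: [-1.1, -4.0, -1.2]
grip_width: 0.196
34.05 P [-63.14 -93.93  59.81] F [-1.5  -3.79 -1.28] +- [0.11 0.15 0.26] T [-0.726  0.108  0.029]
34.1 [ 0.5351 -0.2572  0.0599] [-1.2639e+02  3.0000e-02  1.7997e+02] F [-1.91 -4.5  -1.73] T [-0.73  0.17  0.01] 0.194
```

View pics/k6.png

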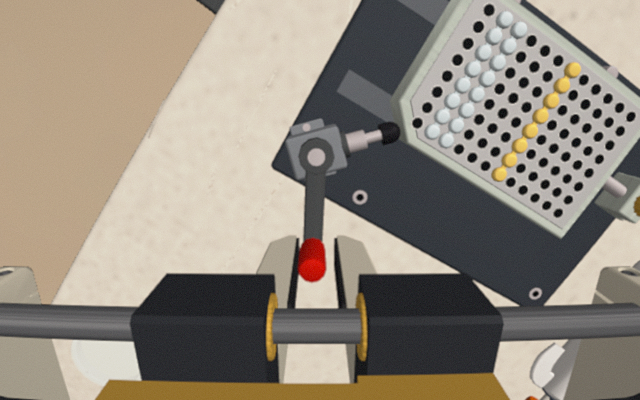

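```bash
python3 -m creep '{"offset":[[0.1,3.5,0],[0.5,6.9,0],[1.1,10.3,0],[1.9,13.6,0],[3,16.9,0],[4.3,20.1,0],[5.8,23.2,0],[5.8,23.2,0]],"rotation":[[0,0,-4],[0,0,-8],[0,0,-12],[0,0,-16],[0,0,-20],[0,0,-24],[0,0,-28],[0,0,-28]]}'
python3 - <<'E'
from h import *
f=fav(3);st();cv2.imwrite("pics/k7.png",f["pixels"])
E
```

```text
time: 34.9
eef_pos: [0.5503, -0.2386, 0.0598]
tool_rot: [0.22, 0.975, -0.0, 0.0]
force: [-1.3, -5.2, -0.8]
grip_width: 0.195
35.0 P [-45.99 -77.14  59.85] F [-1.56 -4.58 -1.34] +- [0.14 0.21 0.29] T [-0.742 -0.013  0.012]
35.05 [ 0.5503 -0.2386  0.0598] [-1.5440e+02  2.0000e-02  1.7998e+02] F [-0.04 -4.67 -1.91] T [-0.65 -0.04 -0.04] 0.201
```

View pics/k7.png

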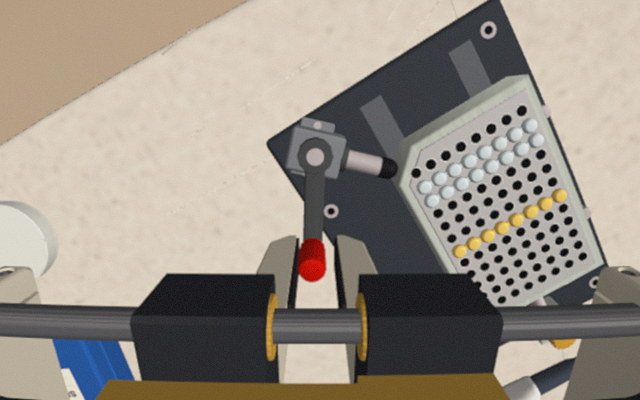

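```bash
python3 -m creep '{"offset":[[0,1.7,0],[0.1,3.5,0],[0.3,5.2,0],[0.5,6.5,0],[0.5,6.9,0],[0.5,6.9,0]],"rotation":[[0,0,-2],[0,0,-4],[0,0,-6],[0,0,-7],[0,0,-7],[0,0,-7]]}'
python3 - <<'E'
from h import *
f=fav(4);st();cv2.imwrite("pics/k8.png",f["pixels"])
E
```

```text
time: 35.65
eef_pos: [0.5525, -0.233, 0.0599]
tool_rot: [0.161, 0.987, -0.001, 0.0]
force: [-3.4, -9.9, -1.2]
grip_width: 0.197
35.8 P [-43.17 -71.79  59.85] F [-4.06 -9.37 -1.62] +- [0.19 0.23 0.37] T [-1.666  0.386 -0.009]
35.85 [ 0.5525 -0.233   0.0598] [-1.6141e+02 -1.0000e-02  1.7993e+02] F [ -3.08 -10.09  -1.45] T [-1.67  0.37 -0.06] 0.196
```

View pics/k8.png

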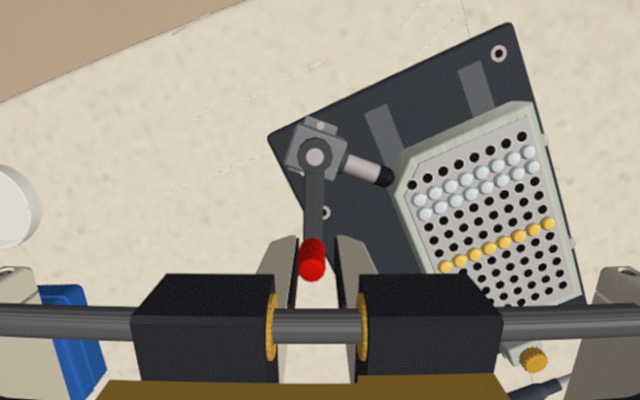

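```bash
python3 -m creep '{"offset":[[0,0.5,0],[0,1,0],[0.1,1.5,0],[0.1,1.5,0]],"rotation":[[0,0,-0.5],[0,0,-1],[0,0,-1.5],[0,0,-1.5]]}'
python3 - <<'E'
from h import *
f=fav(4);st();cv2.imwrite("pics/k9.png",cv2.resize(f["pixels"][110:290,250:430],None,fx=3.3,fy=3.3,interpolation=cv2.INTER_CUBIC))
c,q=np.cos(NE[2]),np.sin(NE[2])
W=lambda x,y,z:np.array([c*x-q*y+NE[0]*1e3,q*x+c*y+NE[1]*1e3,z])/1e3
print(((proj(f,W(-87.6,-51.8,48))[0]-[250,110])*3.3).round())
for th in(-36,-33,-30,-27,-24):
  t=np.radians(th);k=[-87.6+50*np.cos(t),-51.8+50*np.sin(t)]
  print(th,[((proj(f,W(*k,z))[0]-[250,110])*3.3).round() for z in(49,77)])
E
```

```text
time: 36.25
eef_pos: [0.5524, -0.2327, 0.0598]
tool_rot: [0.148, 0.989, -0.002, -0.0]
force: [-7.2, -17.7, -2.5]
grip_width: 0.202
36.4 P [-43.25 -71.48  59.83] F [ -8.59 -16.45  -2.45] +- [0.2  0.18 0.2 ] T [-2.987  1.011 -0.035]
36.45 [ 0.5524 -0.2327  0.0598] [-1.6292e+02 -5.0000e-02  1.7984e+02] F [ -6.88 -16.98  -1.2 ] T [-3.01  1.03 -0.06] 0.199
[226. 159.]
-36 [array([161., 452.]), array([151., 534.])]
-33 [array([177., 454.]), array([169., 537.])]
-30 [array([192., 456.]), array([187., 539.])]
-27 [array([208., 458.]), array([205., 540.])]
-24 [array([224., 458.]), array([224., 541.])]
```

View pics/k9.png

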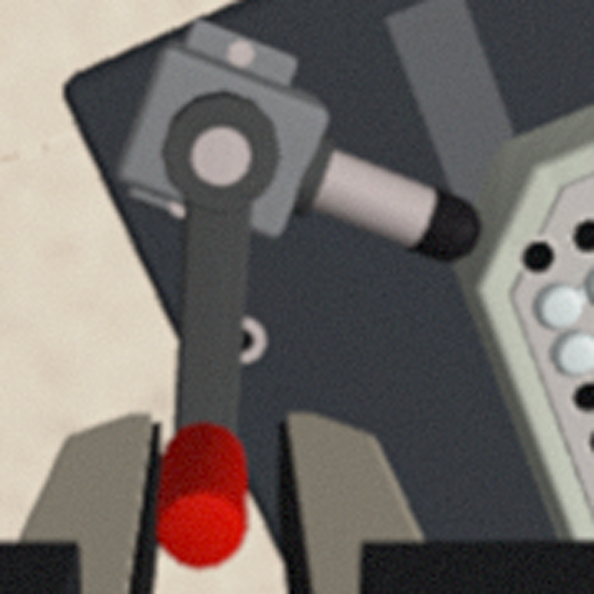

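The force rose to 18 N with no further travel, and the lever measures about -27°, so the clamp is fully over. I'll relax, open and rise.

```bash
python3 -m creep '{"offset":[[0,-1,0],[0,-2,0],[0,-3,0],[0,-3,0],[0,-3,0],[0,-3,0],[0,-3,-15],[0,-3,-40],[0,-3,-80],[0,-3,-120],[-30,-3,-140],[-30,-3,-140],[-30,-3,-140]],"rotation":[[0,0,0],[0,0,0],[0,0,0],[0,0,0],[0,0,0],[0,0,0],[0,0,0],[0,0,0],[0,0,0],[0,0,0],[0,0,0],[0,0,0],[0,0,0]]}' 0.3 30
python3 - <<'E'
from h import *
f=fav(4);cv2.imwrite("pics/e1.png",f["pixels"])
c,q=np.cos(NE[2]),np.sin(NE[2])
W=lambda x,y,z:np.array([c*x-q*y+NE[0]*1e3,q*x+c*y+NE[1]*1e3,z])/1e3
print(proj(f,W(-87.6,-51.8,48))[0])
for th in(-36,-33,-30,-27,-24):
  t=np.radians(th);k=[-87.6+50*np.cos(t),-51.8+50*np.sin(t)]
  print(th,[proj(f,W(*k,z))[0].round(1) for z in(49,77)])
E
```

```text
time: 37.75
eef_pos: [0.5807, -0.242, 0.2002]
tool_rot: [0.148, 0.989, -0.0, 0.0]
force: [-0.1, -0.4, -0.3]
grip_width: 0.351
37.9 P [-16.71 -83.67 199.33] F [ 0.07 -0.39 -0.2 ] +- [0.22 0.02 0.23] T [ 0.038 -0.163 -0.006]
[318.38740656  99.033659  ]
-36 [array([306.5, 154.3]), array([305.5, 159.6])]
-33 [array([309.3, 154.8]), array([308.6, 160.2])]
-30 [array([312.1, 155.2]), array([311.7, 160.6])]
-27 [array([315. , 155.5]), array([314.8, 160.9])]
-24 [array([317.8, 155.6]), array([318., 161.])]
```

View pics/e1.png

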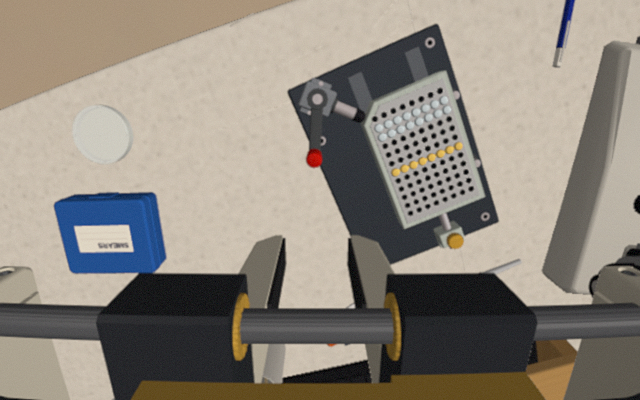

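```bash
python3 - <<'E'
import cv2
a=cv2.imread("pics/e1.png")
cv2.imwrite("pics/e1z.png",cv2.resize(a[70:260,290:510],None,fx=3.1,fy=3.1,interpolation=cv2.INTER_CUBIC))
E
```

```text
(no output)
```

View pics/e1z.png

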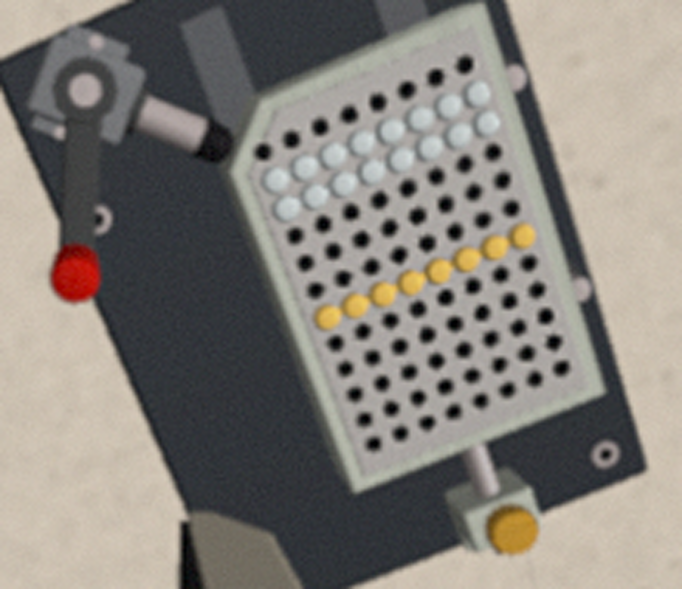

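The zoom shows the nose on the cut corner at (215,140), both dowels on the block's side at (515,77) and (581,288), the rod against its end at (480,450), and the robot clear. I'll hand it in.

```bash
python3 -c "
from plant import *
close_job()"
```

```text
the job is handed in; nothing more can be done
```

I pushed the block onto both dowels, slid it along them onto the stop rod, and swung the clamp fully over. I handed the job in at about 38 s of the 72 s, with no verdict reported.

- **Dowels:** I pressed with about 5.5 N. At the end the finger moved only 0.05 mm for 0.3 mm commanded. The block first jammed with about 2 N of sideways drag while bearing on dowel b only, so I eased the finger to let it swing onto both. I judged contact with both from the wrist force and the finger stalling; the dowel forces themselves can't be read.
- **Stop rod:** I found it by touch and pressed with about 6.4 N (wrist reading), a little above the 5 N asked. I saw no sign of the rod slipping.
- **Clamp:** I caged the knob between the fingers and drove it round. The push rose from 5 N to about 18 N against the end of its travel, and the lever measured about -27 deg in the picture.
- **Last picture:** The nose is on the cut corner, both dowels lie against the block, the rod is against its end, and the gripper is clear. The force reading was near zero. I only glanced at the things beside the work and saw nothing out of place, but I did not measure them.

**Disagreements with the description:**
- **Fingertips:** They appeared to stand only about 4 mm ahead of the reported TCP, not 25 mm. My first sideways approach therefore passed just above the block without touching it; I lowered the tool and repeated it.
- **Positions from the pictures:** The clamp pivot came out 1 to 2 mm from its given place in the nest's frame, and the nest corners fitted with errors of up to about 3 pixels.

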